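# Bring the bench magnifier to the relief panel with its arm balanced upright

## Robot

A 7-joint arm with a two-finger parallel gripper is mounted at the origin on the work surface. World frame = base frame: x ahead of the robot, y to its left, z up, the work surface at z = 0. Lengths are in m, angles in rad, forces in N, time in s.
With the tool pointing down it reaches from about 0.4 to 0.925 m from the base axis. Payload 5.6 kg.
Tool frame: the origin (TCP) lies between the finger pads; the fingertips stand 8 mm ahead of it and the grasp point (between the pads) lies 11 mm behind it; z points along the fingers, y is the line along which they close (so a half turn about z gives the same grasp; the last joint's range is limited). The gripper opens to 85 mm and grips with 20 to 120 N. Pads are 22 mm wide; open, the fingers measure 114 mm over their backs; the gripper's body (76 mm by 85 mm) begins 54 mm behind the grasp point. The pads swing forward as they close: fully open they stand 13 mm farther back than shut.
Start: joints at [1.141, 0.468, -0.012, 1.603, 0.006, 1.071, -0.056], TCP at [0.245, -0.602, 0.239] pointing down, gripper open.
Joint ranges: [-2.53, 2.53], [-0.31, 2.02], [-1.57, 1.55], [0.28, 2.44], [-1.29, 4.43], [0.15, 1.84], [-2.92, 2.92]. Speed limits (rad/s): [2.57, 2.57, 3.14, 3.14, 3.14, 3.14, 3.14].

## Interface

Orientations are given as a unit quaternion [w, x, y, z].
In Python, from bench import arm, viewer, finder gives the robot as it stands.
- The arm moves only by the shell command python3 -m crank 'ROWS'. ROWS is a JSON object of lists of equal length, an entry for each row: "offset": the shift along the tool's x, y, z in units of 30 mm (1.0 is 30 mm), a list of three; "dr": the turn, a rotation vector about the tool's x, y, z in degrees, a list of three; "jaw": the finger opening in mm, from 0 to 85.4. In form: {"offset": [[tx, ty, tz], ...], "dr": [[wx, wy, wz], ...], "jaw": [jaw, ...]}. A call has 1 to 20 rows; each row shifts and turns the commanded pose from where the row before left it, along the tool's axes as they then stand; what a row does not reach is not made up. A row lasts 1/8 s, in which the tool goes at most 62.5 mm and 10.7 degrees, less where a joint would pass 70% of its speed; a pose out of reach is approached as far as the arm can. A call is refused whole if a number of a shift passes 1 or a number of a turn 10.7, either way. A call with a gripper value outside its range is refused whole. The fingers move at their own pace and stop on an object; the grip force is fixed at half the most. Time passes only in rows, so rows that do not move let the fingers close. It gives the time, the measured TCP pose, the force, the opening and the grip force at its end, in the units of the state.
- arm.read_state(): the state, without advancing time (a new reading comes with each control period).
- viewer.snapshot(name): name is "side" or "top"; returns a dict with "color" (480x640x3 uint8, red, green, blue), "fx", "fy", "cx", "cy" (pixels), "R" (3x3) and "t" (3): a world point X has camera coordinates R X + t. Camera axes: x right, y down, z forward; pixel columns grow to the right and rows downward; lengths in m; the calibration is good to about 2 mm. A picture is of the moment at which its call begins. There is no depth.
- arm.sign_off(): hands the job in; it is judged then, once.
Trained networks look in the newest picture that a camera, given by its name, has taken for a name from the list of things; names that differ only in an ending like _2 or _b are one class to them, and where a whole thing is asked for, a point or a joint stands for the part that bears it (a point fixed in the world has none). Each returns a list of dicts, best first, with "score" (0 to 1); they miss things now and then, are a little off and sometimes report something else, mostly with a low value. They report only what shows in the picture. A call takes as long as a camera call.
- finder.cut_out(camera, target): "pixels" (480x640 bool, what is visible of it) and "extent" ([left, top, width, height] as shares, 0 to 1, of the picture: columns of its width, rows of its height, round what is visible of it).
- finder.place_of(camera, target): "xy" ([column, row] as shares, 0 to 1, of the picture: columns of its width, rows of its height: a listed point, or the origin of a listed thing).
The state is a dict: "clock": time; "joint_positions": joint angles; "dq": joint speeds; "joint_efforts": joint torques, N m; "position": TCP position; "ee_rot": TCP orientation; "ft_force": force on the tool from outside, world axes, zero at the start; "wrist_torque": the same for the moment, N m; "width": finger opening in m; "grip_force": force on a finger pad.
Only numpy, scipy, OpenCV 4.12 (cv2) and the standard library are available. Lean on these libraries where they do the work, as an engineer would, in place of code of your own. Each camera call takes 0.05 s, during which the arm holds its last target. There are 200 camera calls.

## Task

The springs of the bench magnifier are too weak to hold its arm up. Lift it by the grip on its base, bring the arm off its back stop to upright by tilting the base, and carry it balanced upright, in the air for at least four seconds, to the rubber mat beside the relief panel. Set the base down gently, flat in the middle of the mat and square to it, with the arm laid gently over on its other stop so that the lens leans over the panel, and let go. Never let the arm drop hard, and leave the tin, mallet and gouge where they are.

Things in the scene. Friction and masses are not known exactly. Their poses are not given: they have to be found in the camera images.
- lamp: bench magnifier, about 320 mm tall: steel base plate 220 (its x) x 100 (its y) x 12 mm with a black grip and a fork that carries the arm; base 0.55 kg, all 0.85 kg. Origin under the middle of the plate, z up. The grip stands at the plate's -x end, the fork at its +x end. The arm swings sideways only, in the plane x = +90 mm, about an axis along the base's x.
- lamp_grip (a point): where to hold the base: a straight upright ridge 105 long (along the base's x), 24 wide (along its y), from 12 to 62 mm above the underside. This point lies in it, at x = -55, y = 0, 42 mm above the underside. Take it from above, fingers closing along the base's y.
- lamp_pivot (a point): the arm's pivot, on the base at x = +90, y = 0, 76 mm above the underside; moves with the base
- lamp_arm (a joint): angle of the arm on its base (rad): 0 = upright, stops at -0.35 (leaning to the base's -y: the back stop, where it starts) and +0.35 (leaning to +y). Hardly any friction. Two springs pull it towards 0 with 0.445 N m/rad together, a little less than its weight pulls it over (0.485 N m/rad), so it topples slowly, its lean growing e-fold in about 0.5 s.
- lamp_arm_mass (a point): centre of mass of the arm with its head, 165 mm from the pivot along the arm: 0.30 kg nominal, varying a few percent; inertia about the pivot 0.0094 kg m2
- lens (a point): centre of the round magnifier head, on the arm 196 mm from the pivot, z along the arm; white ring 92 mm in diameter, 26 mm thick, with a glass lens, tilted to face forward (+y) and down at 45 degrees when the arm is upright
- carving_place: fixed place for the magnifier: black rubber mat 280 (its x) x 150 (its y) x 4 mm flat on the bench, origin under its middle; beside it on its +y side lies the relief panel, a light wooden board 260 (x) x 240 mm with carving, 30 mm high in all, from y = +85 to +325 mm. The base belongs on the mat with its x and y axes along the mat's, so that the arm's +y stop leans the lens to the panel.
- lacquer_tin: closed metal tin with a paper-white band, 75 mm diameter, 88 mm high, bystander; origin under its centre
- mallet: carver's mallet lying on the bench, black rubber head 68 mm diameter x 85 mm, wooden handle, bystander; origin on the bench under the head's centre
- gouge: carving gouge with a wooden handle, 255 mm long, lying on the bench, bystander; origin under the front of its wooden handle

How it is judged:
On the way:
1. the magnifier is held in the air, clear of bench and panel, with its arm upright (within 0.12 rad) for 4 s (height (world z) of lamp above 0.02 m and contact force between lamp and the fingers above 1 N and contact force between lamp and carving_place below 0.1 N and value of joint lamp_arm between -0.12 and 0.12 rad and angle between lamp's own z axis and vertical below 0.2 rad), for 4 s.
At the end, for the whole second after the job is handed in: The base stands flat on the mat, its middle within 30 mm (x) and 25 mm (y) of the mat's and square to it within 0.12 rad, the right way round; the arm rests on its +0.35 rad stop (beyond 0.3 rad) with the lens on the panel's side, everything at rest and released (x of lamp in the frame of carving_place between -0.03 and 0.03 m and y of lamp in the frame of carving_place between -0.025 and 0.025 m and angle between the x axis of lamp and the x axis of carving_place, either way round below 0.12 rad and height (world z) of lamp between 0.001 and 0.008 m and angle between lamp's own z axis and vertical below 0.03 rad and value of joint lamp_arm above 0.3 rad and y of lens in the frame of carving_place above 0.025 m and velocity of joint lamp_arm between -0.05 and 0.05 rad/s and linear speed of lamp below 0.02 m/s); the robot touches nothing.
It fails at once if the arm drops hard: it swings faster than 0.8 rad/s (velocity of joint lamp_arm above 0.8 rad/s or velocity of joint lamp_arm below -0.8 rad/s).
It fails at once if the magnifier tips (angle between lamp's own z axis and vertical above 0.35 rad).
It fails at once if the base is slammed down on the mat (contact force between lamp and carving_place above 90 N).
It fails at once if a bystander is disturbed (distance of any of lacquer_tin, mallet, gouge from where it was at the start of the episode above 0.03 m).
It also fails if it takes over 72 s, if anything falls off the work surface, if the arm or the gripper's body presses on something with over 40 N, if the wrist force passes 120 N, or if a joint passes its speed limit or range.

## Working session

There is one attempt and no reset: what is moved stays moved. The work goes in short steps, Python scripts to look and compute and a shell command to move; the robot and the scene stay as the last step left them, time stands still between calls to the robot, and variables do not carry over. Pictures are saved under pics/ and viewed, at most 10 in all, crops included, and the job is handed in when it is done.

```bash
mkdir -p pics; ls; cat > h.py <<'E'
import numpy as np,cv2
from bench import arm,viewer,finder
def ray(c,uv):
    d=np.array([(uv[0]-c['cx'])/c['fx'],(uv[1]-c['cy'])/c['fy'],1.]);R=np.array(c['R']);t=np.array(c['t'])
    return -R.T@t, R.T@d
def atz(c,uv,z):
    o,d=ray(c,uv);return o+d*(z-o[2])/d[2]
def proj(c,X):
    p=np.array(c['R'])@np.array(X)+np.array(c['t']);return np.array([c['fx']*p[0]/p[2]+c['cx'],c['fy']*p[1]/p[2]+c['cy']])
def tri(c1,u1,c2,u2):
    A=[];b=[]
    for c,u in((c1,u1),(c2,u2)):
        o,d=ray(c,u);d/=np.linalg.norm(d);P=np.eye(3)-np.outer(d,d);A.append(P);b.append(P@o)
    return np.linalg.lstsq(np.vstack(A),np.hstack(b),rcond=None)[0]
E
python3 - <<'E'
from h import *
S={n:viewer.snapshot(n) for n in('side','top')}
for n in S: cv2.imwrite(f'pics/{n}0.png',S[n]['color'][:,:,::-1]); print(n,-np.array(S[n]['R']).T@S[n]['t'],S[n]['fx'])
for k in['lamp','lamp_grip','lamp_pivot','lamp_arm_mass','lens','carving_place','lacquer_tin','mallet','gouge']:
    P={}
    for n in S:
        r=finder.place_of(n,k)
        if r: P[n]=np.array(r[0]['xy'])*[640,480]; print(k,n,round(r[0]['score'],2),P[n].round(1),atz(S[n],P[n],0).round(3))
    if len(P)==2: print('   tri',tri(S['side'],P['side'],S['top'],P['top']).round(3))
print(arm.read_state())
E
```

```text
pics
side [0.22090848 0.80060357 1.19099418] 621.1483969737216
top [ 0.55158085 -0.02588349  1.17884756] 438.0154303382758
lamp side 0.57 [326.6 383.3] [0.494 0.222 0.   ]
lamp top 0.7 [241.1 283.2] [0.496 0.217 0.   ]
   tri [ 0.495  0.218 -0.008]
lamp_grip side 0.65 [350.6 384.2] [0.446 0.204 0.   ]
lamp_grip top 0.86 [236.1 306.9] [0.432 0.23  0.   ]
   tri [0.437 0.222 0.039]
lamp_pivot side 0.84 [288.5 346.2] [ 0.608  0.173 -0.   ]
lamp_pivot top 0.63 [230.3 249.5] [0.587 0.246 0.   ]
   tri [0.581 0.223 0.094]
lamp_arm_mass side 0.73 [299.7 286.9] [0.657 0.015 0.   ]
lamp_arm_mass top 0.81 [242.9 249.4] [0.587 0.212 0.   ]
   tri [0.577 0.165 0.226]
lens side 0.56 [301.6 271.8] [ 0.673 -0.028  0.   ]
lens top 0.75 [247.4 245.5] [0.597 0.2   0.   ]
   tri [0.582 0.149 0.253]
carving_place side 0.66 [417.8 231.7] [ 0.455 -0.267  0.   ]
carving_place top 0.75 [424.1 294.6] [ 0.464 -0.274  0.   ]
   tri [ 0.46  -0.278 -0.014]
lacquer_tin side 0.89 [274.6 256.2] [ 0.756 -0.046  0.   ]
lacquer_tin top 0.7 [338.5 186.3] [ 0.756 -0.047  0.   ]
   tri [ 0.757 -0.048 -0.002]
mallet side 
[... 301 characters left out ...]
08,  0.46749088, -0.01159761,  1.60272449,  0.00601074,
        1.07138894, -0.05627931]), 'dq': array([ 2.37417999e-03,  3.06849059e-04,  5.44152848e-04, -1.04742012e-03,
        1.23131256e-03,  5.43229680e-05, -2.63625008e-04]), 'joint_efforts': array([ 8.53992769e-04, -5.32228446e+01,  2.11551116e-02, -2.51636302e+01,
        1.13321340e-02,  1.19508968e-03, -2.39602804e-05]), 'position': array([ 0.24513828, -0.60199987,  0.23928613]), 'ee_rot': array([ 1.72874810e-05,  9.81363290e-01,  1.92161633e-01, -2.15659284e-05]), 'ft_force': array([-0.14938469, -0.43100962, -0.05803935]), 'wrist_torque': array([0.01680504, 0.02363922, 0.004512  ]), 'grip_force': 0.0, 'width': 0.08566060199775283}
```

View pics/top0.png

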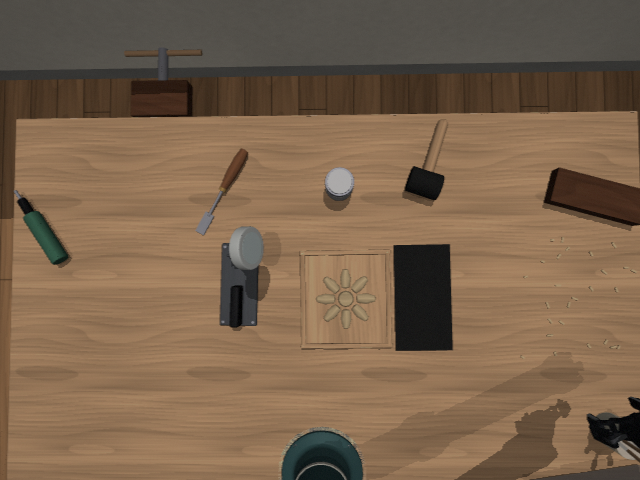

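View pics/side0.png

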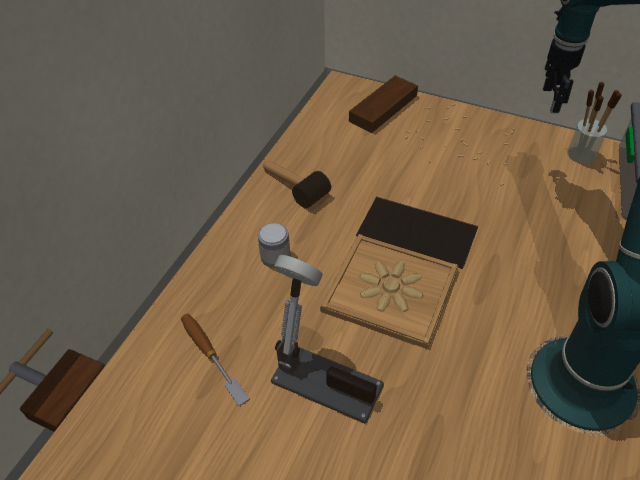

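The top view shows the lamp plate at about (221–258, 244–326), with the grip at (236, 306) towards the robot and the ring at (247, 247). The mat is at (394–452, 245–350), with the panel on its left (+y) side. The tin is at (339, 183), the mallet at (425, 180) and the gouge at (225, 190). The network's top gouge hit sits on the grip, so I'm discarding it. Both views agree that the lamp's x is about world +x.

```bash
cat >> h.py <<'E'
RING=[]
c,s=np.cos(np.pi/4),np.sin(np.pi/4)
for h in(-.013,.013):
    for a in np.linspace(0,2*np.pi,40,endpoint=False):
        x,u=.046*np.cos(a),.046*np.sin(a)   # axis n=(0,c,-s), in-plane e=(0,s,c)
        RING.append([x,u*s+h*c,u*c-h*s+.196])
RING=np.array(RING)
def ringw(T,R,th):
    # base pose T,R ; lean th toward +y
    M=np.array([[1,0,0],[0,np.cos(th),np.sin(th)],[0,-np.sin(th),np.cos(th)]])
    return (R@((M@RING.T).T+[.09,0,.076]).T).T+T
def hullc(c,P):
    q=np.array([proj(c,p) for p in P],np.float32);h=cv2.convexHull(q);m=cv2.moments(h)
    return np.array([m['m10']/m['m00'],m['m01']/m['m00']]),h
def blob(c,T,R):
    g=c['color'].astype(int);mx,mn=g.max(2),g.min(2)
    m=((mx>105)&(mx-mn<28)).astype(np.uint8)
    roi=np.zeros_like(m)
    for th in np.linspace(-.42,.42,15): cv2.fillConvexPoly(roi,hullc(c,ringw(T,R,th))[1].round().astype(np.int32),1)
    roi=cv2.dilate(roi,np.ones((9,9)))
    n,l,st,ce=cv2.connectedComponentsWithStats(cv2.morphologyEx(m*roi,cv2.MORPH_OPEN,np.ones((3,3))))
    if n<2: return None,0
    i=1+st[1:,4].argmax();return ce[i],st[i,4]
E
python3 - <<'E'
from h import *
S={n:viewer.snapshot(n) for n in('side','top')}
def rect(n,roi,z,lo,hi):
    c=S[n];x0,y0,x1,y1=roi;g=c['color'].astype(int)
    m=np.zeros((480,640),np.uint8);m[y0:y1,x0:x1]=((g.max(2)<hi)&(g.max(2)-g.min(2)<25))[y0:y1,x0:x1]
    k,l,st,ce=cv2.connectedComponentsWithStats(m);m=(l==1+st[1:,4].argmax())
    v,u=np.nonzero(m);P=np.array([atz(c,(a,b),z)[:2] for a,b in zip(u,v)],np.float32)
    r=cv2.minAreaRect(P);print(n,np.round(r[0],4),np.round(r[1],4),round(r[2],2))
rect('top',(385,235,465,360),.004,0,45);rect('side',(345,190,485,270),.004,0,45)
rect('top',(212,236,264,335),.012,0,100);
T=np.array([.493,.220,0]);R=np.eye(3)
for n in S:
    b,a=blob(S[n],T,R);h=hullc(S[n],ringw(T,R,-.35));print(n,b,a,'model',h[0],cv2.contourArea(h[1]))
r=finder.cut_out('top','lamp');print([ (q['score'],np.array(q['extent'])*[640,480,640,480]) for q in r[:1]])
# annotate
for n in S:
    im=S[n]['color'][:,:,::-1].copy()
    for (x,y,z) in [(a,b,.012) for a in(-.11,.11) for b in(-.05,.05)]+[(-.1075,0,.062),(-.0025,0,.062),(.09,0,.076)]:
        cv2.circle(im,tuple(int(v) for v in proj(S[n],T+[x,y,z]).round()),1,(0,0,255),-1)
    cv2.polylines(im,[hullc(S[n],ringw(T,R,-.35))[1].round().astype(np.int32)],True,(0,255,0),1)
    S[n]['im']=im
a=cv2.resize(S['top']['im'][220:340,200:280],None,fx=5,fy=5,interpolation=0);b=cv2.resize(S['side']['im'][240:430,260:400],None,fx=3.15,fy=3.15,interpolation=0)[:600,:400]
b=np.pad(b,((0,600-b.shape[0]),(0,0),(0,0)));cv2.imwrite('pics/a1.png',np.hstack([a,b]))
E
```

```text
top [ 0.4578 -0.2684] [0.2782 0.1477] 0.49
side [ 0.458  -0.2649] [0.2779 0.1495] 0.6
top [0.4911 0.2198] [0.0996 0.2233] 88.18
side [295.      265.08125] 480 model [297.4244925  270.03728778] 944.4158967507537
top [244.72443182 246.75378788] 1056 model [245.46520378 247.48849281] 1329.6496664643055
[(0.73, array([219.712, 226.8  ,  41.024, 100.704]))]
```

View pics/a1.png

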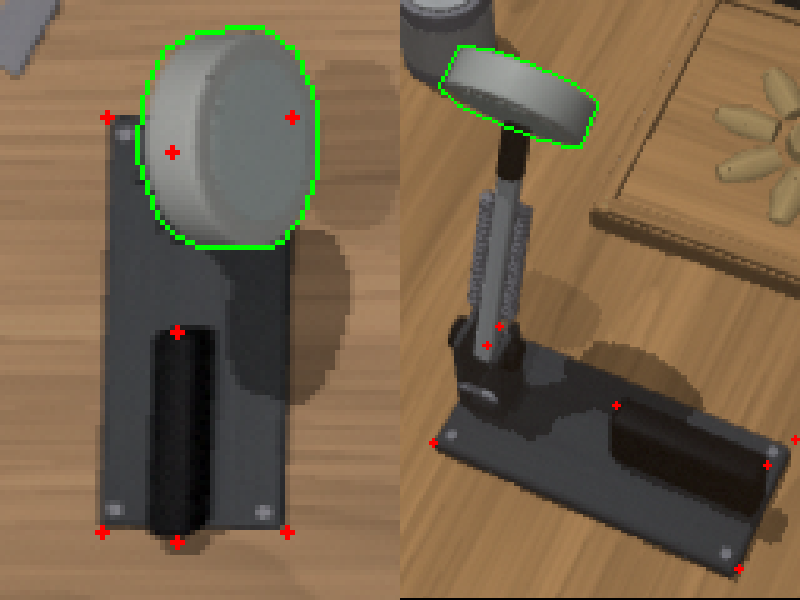

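The model overlay fits the lamp to about a pixel. The lamp centre is at (0.491, 0.220) with yaw near −1°. The mat centre is at (0.458, −0.267) with yaw +0.5°. Now I'll approach.

```bash
sed -i 's/mx>105)&(mx-mn<28/mx>80)\&(mx-mn<22/' h.py
python3 -m crank '{"offset":[[0,0,0],[0,0,0],[0,0,0],[0.4,-1,0],[0.4,-1,0],[0.4,-1,0],[0.4,-1,0],[0.4,-1,0],[0.4,-1,0],[0.4,-1,0],[0.4,-1,0],[0.4,-1,0],[0.4,-1,0],[0.4,-1,0],[0.4,-1,0],[0.4,-1,0],[0.4,-1,0],[0.4,-1,0],[0.4,-1,0],[0.4,-1,0]],"dr":[[0,0,7.7],[0,0,7.7],[0,0,7.7],[0,0,0],[0,0,0],[0,0,0],[0,0,0],[0,0,0],[0,0,0],[0,0,0],[0,0,0],[0,0,0],[0,0,0],[0,0,0],[0,0,0],[0,0,0],[0,0,0],[0,0,0],[0,0,0],[0,0,0]],"jaw":[85,85,85,85,85,85,85,85,85,85,85,85,85,85,85,85,85,85,85,85]}'
python3 -m crank '{"offset":[[0,-1,0],[0,-1,0],[0,-1,0],[0,-1,0],[0,-1,0],[0,-1,0],[0,-1,0],[0,-1,0],[0,-1,0],[0,-1,0],[0,-0.3,0],[0,0,0],[0,0,0]],"dr":[[0,0,0],[0,0,0],[0,0,0],[0,0,0],[0,0,0],[0,0,0],[0,0,0],[0,0,0],[0,0,0],[0,0,0],[0,0,0],[0,0,0],[0,0,0]],"jaw":[85,85,85,85,85,85,85,85,85,85,85,85,85]}'
```

```text
clock: 3.65
position: [0.4579, -0.0945, 0.2396]
ee_rot: [0.0, 1.0, -0.008, 0.0]
ft_force: [-0.1, 0.2, 0.9]
width: 0.0846
grip_force: 0.0
clock: 5.28
position: [0.4628, 0.2121, 0.2391]
ee_rot: [0.0, 1.0, -0.009, -0.0]
ft_force: [1.0, -0.0, -0.1]
width: 0.0851
grip_force: 0.0
```

```bash

python3 -m crank '{"offset":[[-0.47,-0.27,0],[0,0,1],[0,0,1],[0,0,1],[0,0,1],[0,0,0.8],[0,0,0.6],[0,0,0.6],[0,0,0.5],[0,0,0.3],[0,0,0],[0,0,0]],"dr":[[0,0,0],[0,0,0],[0,0,0],[0,0,0],[0,0,0],[0,0,0],[0,0,0],[0,0,0],[0,0,0],[0,0,0],[0,0,0],[0,0,0]],"jaw":[85,85,85,85,85,85,85,85,85,85,85,85]}'
python3 -m crank '{"offset":[[0,0,0],[0,0,0],[0,0,0],[0,0,0],[0,0,0],[0,0,0],[0,0,0],[0,0,0]],"dr":[[0,0,0],[0,0,0],[0,0,0],[0,0,0],[0,0,0],[0,0,0],[0,0,0],[0,0,0]],"jaw":[55,35,15,10,10,10,10,10]}'
cat > m.py <<'E'
from h import *
from scipy.spatial.transform import Rotation as Ro
def look(cam='top'):
    c=viewer.snapshot(cam);s=arm.read_state();return c,s
def baseT(s,off=(.042,0,-.031)):
    q=s['ee_rot'];R=Ro.from_quat([q[1],q[2],q[3],q[0]]).as_matrix()@np.diag([1,-1,-1.])
    return np.array(s['position'])+R@np.array(off),R
def phi(R): return np.arctan2(R[1,2],R[2,2])   # tilt towards +y
from scipy.optimize import brentq
def theta(c,T,R):
    b,a=blob(c,T,R)
    f=lambda th:(hullc(c,ringw(T,R,th))[0]-b)[0]
    return (brentq(f,-.6,.6) if f(-.6)*f(.6)<0 else np.nan),a,b
E
python3 - <<'E'
from m import *
for n in('top','side'):
    c,s=look(n);T,R=baseT(s);print(n,T.round(4),phi(R).round(4),theta(c,T,R),hullc(c,ringw(T,R,-.35))[0])
    cv2.imwrite(f'pics/g_{n}.png',c['color'][:,:,::-1])
    print(s['ft_force'],s['wrist_torque'],s['ee_rot'],s['width'])
E
```

```text
clock: 6.78
position: [0.4489, 0.2221, 0.0356]
ee_rot: [-0.0, 1.0, -0.008, 0.0]
ft_force: [0.1, -0.2, 1.0]
width: 0.0851
grip_force: 0.0
clock: 7.78
position: [0.4487, 0.2217, 0.0356]
ee_rot: [0.0, 1.0, -0.009, 0.0]
ft_force: [-0.8, -1.3, 5.1]
width: 0.0235
grip_force: 60.8
top [0.4908 0.2209 0.0046] 0.0004 (-0.35145412937634124, np.int32(1224), array([245.40277778, 247.60212418])) [245.26667943 249.04684087]
[-0.33336619 -2.17986914  6.20144064] [-0.27120383  0.20869805 -0.16980543] [ 1.83680518e-04  9.99963582e-01 -8.53199974e-03  7.82336820e-05] 0.023862281339940325
side [0.4908 0.2209 0.0046] 0.0004 (-0.21865278352848883, np.int32(871), array([292.91389208, 265.79219288])) [299.06634532 268.9043094 ]
[-1.64944844 -0.26650478  6.65252145] [-0.33234639  0.26520661 -0.24338665] [ 1.75997671e-04  9.99963474e-01 -8.54478748e-03  7.65520527e-05] 0.023284084132354152
```

```bash
sed -i 's/-.031)/-.0355)/' m.py
python3 -m crank '{"offset":[[0,0,-0.1],[0,0,-0.2],[0,0,-0.3],[0,0,-0.4],[0,0,-0.4],[0,0,-0.4],[0,0,-0.3],[0,0,-0.2],[0,0,-0.1],[0,0,0],[0,0,0]],"dr":[[0,0,0],[0,0,0],[0,0,0],[0,0,0],[0,0,0],[0,0,0],[0,0,0],[0,0,0],[0,0,0],[0,0,0],[0,0,0]],"jaw":[10,10,10,10,10,10,10,10,10,10,10]}'
python3 - <<'E'
from m import *
ims=[]
for n in('top','side'):
    c,s=look(n);T,R=baseT(s);print(n,T.round(4),phi(R).round(4),theta(c,T,R),hullc(c,ringw(T,R,-.35))[0])
    im=c['color'][:,:,::-1].copy()
    for (x,y,z) in [(a,b,.012) for a in(-.11,.11) for b in(-.05,.05)]+[(-.1075,0,.062),(-.0025,0,.062),(.09,0,.076)]:
        cv2.circle(im,tuple(int(v) for v in proj(c,T+R@np.array([x,y,z])).round()),1,(0,0,255),-1)
    cv2.polylines(im,[hullc(c,ringw(T,R,-.35))[1].round().astype(np.int32)],True,(0,255,0),1);ims.append(im)
    print(s['ft_force'],s['wrist_torque'],s['ee_rot'],s['width'],s['clock'])
a=cv2.resize(ims[0][210:350,180:280],None,fx=4,fy=4,interpolation=0);b=cv2.resize(ims[1][210:400,240:380],None,fx=2.85,fy=2.85,interpolation=0)[:560,:400]
b=np.pad(b,((0,560-b.shape[0]),(0,0),(0,0)));cv2.imwrite('pics/l1.png',np.hstack([a,b]))
E
```

```text
clock: 9.25
position: [0.4484, 0.2217, 0.1069]
ee_rot: [0.0, 1.0, -0.008, -0.0]
ft_force: [-0.5, -1.1, -8.4]
width: 0.0233
grip_force: 59.1
top [0.4903 0.221  0.0713] 0.0003 (-0.3502296353252078, np.int32(1471), array([238.44867437, 245.89191027])) [238.42538676 248.11789602]
[-0.7334116   0.42220522 -7.82410832] [0.17841803 0.53992188 0.01879035] [ 1.78139211e-04  9.99966296e-01 -8.19716569e-03 -4.25478526e-04] 0.02351145070188271 9.3
side [0.4903 0.221  0.0713] 0.0003 (-0.10691849819904697, np.int32(1307), array([285.11476664, 244.78959449])) [297.46835609 246.15288959]
[-0.86746935 -0.49346781 -8.28844207] [0.19423342 0.53876728 0.01951861] [ 1.74680716e-04  9.99966103e-01 -8.22247018e-03 -3.91172025e-04] 0.02301398746726568 9.35
```

View pics/l1.png

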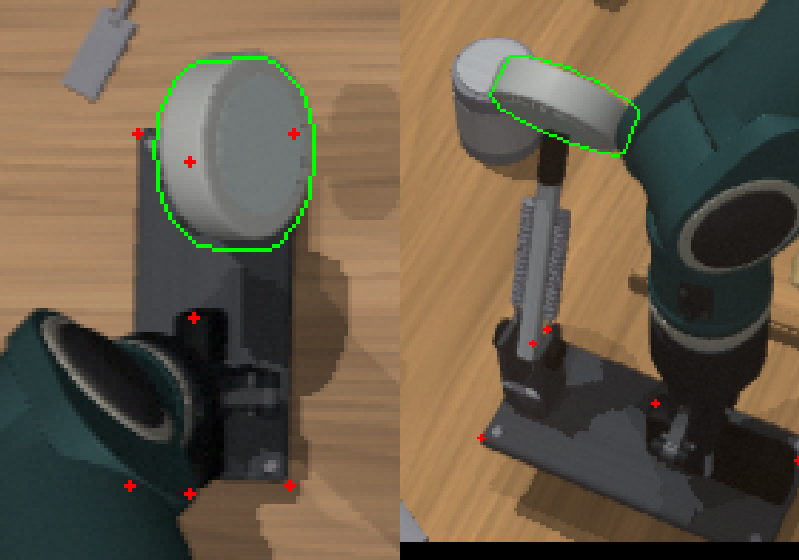

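The top-camera ring fit gives θ = −0.350 on the back stop, as it should, and the grip holds without pitching. Next I'll write the estimator/planner for balancing.

```bash
cat > bal.py <<'E'
# python3 bal.py '[executed drx]' '[executed ty]' T_ref ref_end '[planned ty]' nlook
import sys,json,os
from m import *
from scipy.optimize import least_squares
I,KS,ML,DT,LAG,HP=.0094,.445,.0485,1/80,.04,.0405
KG=.485
a=sys.argv[1:];ex,ey=json.loads(a[0]),json.loads(a[1]);Tr,rend=float(a[2]),float(a[3]);py=json.loads(a[4]);nl=int(a[5])
H=json.load(open('hist.json')) if os.path.exists('hist.json') else dict(ev=[],z=[],b=0.,phi=None,cy=0.,ref=None)
def cmd(ev,t):  # commanded phi(rad), y(m) at times t
    P=np.array([[e[0],e[1],e[2]] for e in ev]);return np.interp(t,P[:,0],P[:,1]),np.interp(t,P[:,0],P[:,2])
def sim(ev,t0,t1,th,om,b,kg=KG):
    n=int(round((t1-t0)/DT));t=t0-.4+DT*np.arange(n+33);p,y=cmd(ev,t)
    from scipy.signal import lfilter
    k=DT/LAG
    f=lambda v:lfilter([k],[1,k-1],v-v[0])+v[0]
    p,y=f(f(p)) if 0 else f(p),f(y)
    acc=np.gradient(np.gradient(y+HP*p,DT),DT);dd=np.gradient(np.gradient(p,DT),DT)
    out=[(th,om)]
    for i in range(32,32+n):
        al=(kg*np.sin(th+p[i]+b)-KS*th-ML*acc[i])/I-dd[i]
        om+=al*DT;th+=om*DT
        if th<-.35: th,om=-.35,max(om,0)
        if th>.35: th,om=.35,min(om,0)
        out.append((th,om))
    return t[32:],np.array(out),p
s=arm.read_state();now=s['clock'];T,R=baseT(s)
if not H['ev']: H['ev']=[[now-1,phi(R),0.]]; 
if ex:
    t=now-.125*len(ex);e=H['ev'][-1];H['ev'].append([t,e[1],e[2]])
    for d,y in zip(ex,ey): t+=.125;e=H['ev'][-1];H['ev'].append([t,e[1]-np.radians(d),e[2]-.03*y])
for i in range(nl):
    s=arm.read_state();T,R=baseT(s);c=viewer.snapshot('top');th,ar,bl=theta(c,T,R)
    H['z'].append([s['clock'],th,float(phi(R))]);print('t %.3f th %.4f phi %.4f cmd %.4f area %d  T %s'%(s['clock'],th,phi(R),H['ev'][-1][1],ar,T.round(3)))
now=arm.read_state()['clock'];H['ev'].append([now,*H['ev'][-1][1:]])
Z=np.array([z for z in H['z'] if z[0]>now-1.6 and np.isfinite(z[1])]);t0=Z[0,0]
def res(x):
    t,o,_=sim(H['ev'],t0,now,*x)
    return np.r_[(np.interp(Z[:,0],t,o[:,0])-Z[:,1])/.003,(x[2]-H['b'])/.004,x[1]/1.]
f=least_squares(res,[Z[0,1],0 if len(Z)<3 else (Z[-1,1]-Z[0,1])/(Z[-1,0]-t0+.01),H['b']],x_scale=[.01,.1,.01],diff_step=1e-4)
t,o,_=sim(H['ev'],t0,now,*f.x);th,om=o[-1];H['b']=f.x[2]
print('state th %.4f om %.4f b %.4f rms %.2f n %d'%(th,om,f.x[2],np.sqrt(np.mean(f.fun[:-2]**2)),len(Z)))
if H['ref'] is None or H['ref'][2]!=rend: H['ref']=[now,th,rend,Tr]
N=14;r=H['ref'];py=(py+[0]*N)[:N]
def ref(t):
    u=np.clip((t-r[0])/r[3],0,1);return r[1]+(r[2]-r[1])*u**3*(10-15*u+6*u*u)
def plan(u):
    ev=list(H['ev']);t=now
    for d,y in zip(u,py): t+=.125;e=ev[-1];ev.append([t,e[1]-np.radians(d),e[2]-.03*y])
    tt,oo,pp=sim(ev,now,t,th,om,f.x[2]);return tt,oo,pp
tf=now+.125*N
def cost(u):
    tt,oo,pp=plan(u);g=np.gradient(ref(tt),DT)
    return np.r_[(oo[:,0]-ref(tt))[::5]/.02,(oo[:,1]-g)[::5]/.1,3*(oo[-1,0]-ref(tt[-1]))/.02,3*(oo[-1,1]-g[-1])/.1,np.array(u)/.6,np.diff(u)/.8]
p=least_squares(cost,np.zeros(N),bounds=(-2.5,2.5),diff_step=1e-3,x_scale=.5,max_nfev=40)
u=p.x.round(2);tt,oo,pp=plan(u);print('rows drx',u.tolist());print('th  ',oo[::10,0].round(3).tolist());print('om  ',oo[::10,1].round(2).tolist());print('phi ',pp[32::10].round(3).tolist())
json.dump(H,open('hist.json','w'))
E
time python3 bal.py '[]' '[]' 2.5 0 '[]' 2
```

```text
t 9.350 th -0.3500 phi 0.0003 cmd 0.0003 area 1469  T [0.49  0.221 0.071]
t 9.400 th -0.3500 phi 0.0003 cmd 0.0003 area 1469  T [0.49  0.221 0.071]
state th -0.3500 om 0.0000 b 0.0000 rms 0.01 n 2
rows drx [0.0, 0.0, 0.0, 0.0, 0.0, 0.0, 0.0, 0.0, 0.0, 0.0, 0.0, 0.0, 0.0, 0.0]
th   [-0.35, -0.35, -0.35, -0.35, -0.35, -0.35, -0.35, -0.35, -0.35, -0.35, -0.35, -0.35, -0.35, -0.35, -0.35]
om   [0.0, 0.0, 0.0, 0.0, 0.0, 0.0, 0.0, 0.0, 0.0, 0.0, 0.0, 0.0, 0.0, 0.0, 0.0]
phi  [0.0, 0.0, 0.0, 0.0, 0.0, 0.0, 0.0, 0.0, 0.0, 0.0, 0.0, 0.0, 0.0, 0.0, 0.0]
real	0m4.151s
user	0m2.399s
sys	0m0.346s
```

```bash
python3 -m crank '{"offset":[[0,0,0],[0,0,0],[0,0,0],[0,0,0],[0,0,0]],"dr":[[-0.7,0,0],[-0.7,0,0],[-0.7,0,0],[0,0,0],[0,0,0]],"jaw":[10,10,10,10,10]}' >/dev/null; python3 bal.py '[-0.7,-0.7,-0.7,0,0]' '[0,0,0,0,0]' 2.2 0 '[]' 2
```

```text
t 10.075 th -0.2150 phi 0.0368 cmd 0.0370 area 1814  T [0.491 0.22  0.072]
t 10.125 th -0.1884 phi 0.0368 cmd 0.0370 area 1808  T [0.491 0.22  0.072]
state th -0.1439 om 0.8529 b 0.0148 rms 1.13 n 4
rows drx [0.12, -0.69, -0.37, -0.0, -0.0, -0.0, -0.0, -0.0, -0.0, -0.0, 0.0, 0.0, -0.0, -0.0]
th   [-0.144, -0.017, 0.138, 0.35, 0.35, 0.35, 0.35, 0.35, 0.35, 0.35, 0.35, 0.35, 0.35, 0.35, 0.35]
om   [0.85, 1.14, 1.39, 0.0, 0.0, 0.0, 0.0, 0.0, 0.0, 0.0, 0.0, 0.0, 0.0, 0.0, 0.0]
phi  [0.037, 0.035, 0.044, 0.052, 0.053, 0.053, 0.053, 0.053, 0.053, 0.053, 0.053, 0.053, 0.053, 0.053, 0.053]
```

```bash
cp hist.json hist1.json; cat > off.py <<'E'
import json,re
src=open('bal.py').read().split("s=arm.read_state()")[0]
import sys;sys.argv=['x','[]','[]','2','0','[]','0'];exec(src)
H=json.load(open('hist1.json'));Z=np.array(H['z']);now=10.175;ev=[e for e in H['ev'] if e[0]<=10.176]
S=[]
for kg in(.465,.485,.505):
  for lag in(.02,.06):
    globals()['LAG']=lag;best=None
    for b in np.arange(-.01,.05,.0005):
        t,o,_=sim(ev,9.4,now,-.35,0,b,kg);e=np.interp(Z[2:,0],t,o[:,0])-Z[2:,1]
        if best is None or (e@e)<best[0]: best=(e@e,b,o[-1],e)
    print(kg,lag,np.round(best[1],4),best[2].round(3),best[3].round(4));S.append((kg,lag,best[1],*best[2]))
N=12
def run(x,c):
    kg,lag,b,th,om=c;globals()['LAG']=lag
    v=list(ev);t=now
    for d,y in zip(x[:N],x[N:]): t+=.125;e=v[-1];v.append([t,e[1]-np.radians(d),e[2]-.03*y])
    return sim(v,now,t+.125,th,om,b,kg)
def cost(x):
    r=[]
    for c in S[::2]+S[1::4]:
        t,o,p=run(x,c);w=np.linspace(.3,1.5,len(t))[::4]
        r+=[w*o[::4,0]/.08,o[::4,1]/.25,5*np.maximum(np.abs(o[:,1])-.55,0)/.1]
    return np.r_[np.hstack(r),np.array(x[:N])/.7,np.array(x[N:])/.5,np.diff(x[:N])/1.5,x[-1]/.1]
p=least_squares(cost,np.r_[np.ones(3)*.7,np.zeros(N-3),-.4*np.ones(4),np.zeros(N-4)],bounds=(-2.5,2.5),diff_step=1e-3,x_scale=.5,max_nfev=40)
print(p.cost,p.x[:N].round(2).tolist(),p.x[N:].round(2).tolist())
for c in S: t,o,pp=run(p.x,c);print(o[::10,0].round(2),o[:,1].max().round(2),o[::10,1].round(2))
E
python3 off.py
```

```text
0.465 0.02 -0.0005 [-0.149  0.764] [-0.0042  0.0024]
0.465 0.06 0.0045 [-0.143  0.837] [-0.0039  0.0054]
0.485 0.02 0.013 [-0.143  0.834] [-0.0028  0.0059]
0.485 0.06 0.0175 [-0.14   0.894] [-0.0048  0.0061]
0.505 0.02 0.025 [-0.14   0.889] [-0.0043  0.0059]
0.505 0.06 0.0295 [-0.136  0.953] [-0.0054  0.0071]
31546.316956924034 [1.22, 1.16, 0.42, -0.01, -0.26, -0.05, -0.26, -0.28, -0.04, -0.01, -0.0, -0.0] [-0.98, -0.97, -0.97, -0.89, -0.62, -0.54, -0.3, -0.31, -0.04, -0.03, -0.01, -0.01]
[-0.15 -0.14 -0.13 -0.14 -0.16 -0.17 -0.16 -0.13 -0.11 -0.05  0.02  0.1
  0.18  0.27] 0.77 [ 0.76  0.05  0.04 -0.14 -0.18 -0.02  0.05  0.21  0.22  0.54  0.57  0.63
  0.69  0.77]
[-0.14 -0.1  -0.08 -0.07 -0.06 -0.04 -0.    0.06  0.14  0.26  0.35  0.35
  0.35  0.35] 1.18 [0.84 0.17 0.17 0.05 0.03 0.23 0.36 0.59 0.67 1.08 0.   0.   0.   0.  ]
[-0.14 -0.12 -0.09 -0.07 -0.05 -0.    0.07  0.18  0.32  0.35  0.35  0.35
  0.35  0.35] 1.39 [0.83 0.18 0.24 0.13 0.18 0.45 0.66 0.99 1.23 0.   0.   0.   0.   0.  ]
[-0.14 -0.09 -0.04 -0.    0.05  0.13  0.25  0.35  0.35  0.35  0.35  0.35
  0.35  0.35] 1.39 [0.89 0.3  0.37 0.34 0.43 0.77 1.07 0.   0.   0.   0.   0.   0.   0.  ]
[-0.14 -0.11 -0.06 -0.01  0.05  0.17  0.33  0.35  0.35  0.35  0.35  0.35
  0.35  0.35] 1.61 [0.89 0.3  0.43 0.42 0.6  1.04 1.48 0.   0.   0.   0.   0.   0.   0.  ]
[-0.14 -0.07 -0.01  0.07  0.17  0.33  0.35  0.35  0.35  0.35  0.35  0.35
  0.35  0.35] 1.48 [0.95 0.42 0.59 0.68 0.93 1.48 0.   0.   0.   0.   0.   0.   0.   0.  ]
```

```bash
python3 - <<'E'
s=open('off.py').read()
a,b=s.split("N=12\n")
a=a.replace("exec(src)","exec(re.sub(r'        if th[<>].*\\n','',src))").replace("for kg in","for kg in()and")
b=b.split("def cost")[0]
b=b.replace("t+.125,th","t+.25,th")
open('off2.py','w').write(a+"N=7\nS=[(.485,.04,bb,th,om) for bb,th,om in((.013,-.145,.78),(.005,-.155,.60),(.010,-.15,.68),(.018,-.145,.7))]\n"+b+'''
def cost(x):
    r=[]
    for c in S:
        t,o,p=run(x,c);w=np.linspace(.2,1.5,len(t))[::4]
        r+=[w*o[::4,0]/.1,w*o[::4,1]/.2,5*np.maximum(np.abs(o[:,1])-.6,0)/.1]
    return np.r_[np.hstack(r),np.array(x[:N])/1.,np.array(x[N:])/.6,np.diff(x[:N])/2,np.diff(x[N:])/.6,x[-1]/.1,np.maximum(np.abs(x[N:])-.95,0)/.01]
p=least_squares(cost,np.r_[np.ones(4),np.zeros(N-4),-.4*np.ones(4),np.zeros(N-4)],bounds=(-2.5,2.5),diff_step=1e-3,x_scale=.5,max_nfev=100)
print(p.cost,p.x[:N].round(2).tolist(),p.x[N:].round(2).tolist())
for c in S: t,o,pp=run(p.x,c);print(o[::10,0].round(2),o[8:,1].max().round(2),o[::10,1].round(2));
print(pp[32::10].round(3))
''')
E
sed -i 's/for kg in()and(.465,.485,.505)/for kg in ()/' off2.py; python3 off2.py
```

```text
2936.5723840824185 [2.5, 2.5, 2.5, -1.27, -2.5, -2.5, 1.54] [-0.61, -0.62, -0.46, 0.38, 0.76, 0.71, -0.09]
[-0.14 -0.06  0.02  0.1   0.18  0.25  0.33  0.39  0.46  0.55] 0.74 [0.78 0.66 0.62 0.56 0.56 0.6  0.62 0.57 0.6  0.74]
[-0.16 -0.1  -0.05 -0.02 -0.   -0.01 -0.03 -0.09 -0.18 -0.29] 0.42 [ 0.6   0.42  0.3   0.14  0.01 -0.11 -0.28 -0.54 -0.78 -0.93]
[-0.15 -0.08 -0.02  0.04  0.09  0.13  0.15  0.16  0.17  0.18] 0.54 [0.68 0.54 0.46 0.35 0.3  0.27 0.21 0.09 0.04 0.11]
[-0.14 -0.07  0.01  0.08  0.16  0.25  0.33  0.41  0.49  0.6 ] 0.89 [0.7  0.61 0.6  0.56 0.59 0.65 0.7  0.69 0.74 0.89]
[ 0.037  0.003 -0.041 -0.084 -0.076 -0.038  0.006 -0.006 -0.011 -0.011]
```

```bash
sed -i 's/^N=7/N=5/; s/t+.25,th/t+.1,th/; s#5\*np.maximum(np.abs(o\[:,1\])-.6,0)/.1#np.maximum(np.abs(o[12:,1])-.55,0)/.1#; s#/.6,np.diff(x\[:N\])/2#/.6,(np.r_[o[-1,0]+.485*o[-1,1]])/.02,np.diff(x[:N])/2#; s/bounds=(-2.5,2.5)/bounds=(-2,2)/' off2.py; python3 off2.py
cat >> off2.py <<'E'
print('manual')
x=[1.5,1.5,1.5,.5,0, -.6,-.6,-.5,-.35,-.15]
for c in S: t,o,pp=run(x,c);print(o[::10,0].round(2),o[10:,1].max().round(2),o[::10,1].round(2));
E
python3 off2.py | sed -n '/manual/,$p'
```

```text
108.64079299867358 [2.0, 1.71, 1.28, 0.85, 0.13] [-0.77, -0.92, -0.8, -0.53, -0.09]
[-0.14 -0.09 -0.06 -0.03 -0.01  0.02] 0.41 [0.78 0.4  0.2  0.14 0.13 0.19]
[-0.16 -0.12 -0.13 -0.15 -0.19 -0.23] 0.18 [ 0.6   0.16 -0.12 -0.28 -0.4  -0.48]
[-0.15 -0.11 -0.09 -0.09 -0.1  -0.1 ] 0.29 [ 0.68  0.27  0.04 -0.06 -0.12 -0.13]
[-0.14 -0.1  -0.07 -0.05 -0.02  0.01] 0.36 [0.7  0.35 0.17 0.14 0.16 0.25]
[ 0.037  0.01  -0.021 -0.045 -0.062 -0.067]
manual
[-0.14 -0.07  0.    0.09  0.18  0.26] 0.76 [0.78 0.55 0.64 0.72 0.63 0.67]
[-0.16 -0.11 -0.07 -0.03 -0.    0.  ] 0.37 [ 0.6   0.31  0.32  0.3   0.09 -0.04]
[-0.15 -0.09 -0.04  0.03  0.09  0.13] 0.56 [0.68 0.43 0.49 0.52 0.37 0.34]
[-0.14 -0.08 -0.01  0.08  0.16  0.25] 0.83 [0.7  0.5  0.62 0.73 0.66 0.72]
```

```bash
sed -i "s/'b':0/&/; s/(x\[2\]-H\['b'\])\/.004/(x[2]-H['b'])\/.008/" bal.py
python3 -m crank '{"offset":[[0,-0.77,0],[0,-0.92,0],[0,-0.8,0],[0,-0.5,0],[0,-0.1,0]],"dr":[[2.0,0,0],[1.7,0,0],[1.3,0,0],[0.8,0,0],[0.1,0,0]],"jaw":[10,10,10,10,10]}' | head -3; python3 bal.py '[2.0,1.7,1.3,0.8,0.1]' '[-0.77,-0.92,-0.8,-0.5,-0.1]' 2.2 0 '[]' 1
```

```text
clock: 10.8
position: [0.4498, 0.3158, 0.1079]
ee_rot: [-0.033, 0.999, -0.007, 0.0]
t 10.800 th -0.3165 phi -0.0669 cmd -0.0660 area 1585  T [0.492 0.318 0.073]
state th -0.3354 om -0.6515 b 0.0078 rms 9.85 n 5
rows drx [0.0, 0.0, 0.0, 0.0, 0.0, 0.0, 0.0, 0.0, 0.0, 0.0, 0.0, 0.0, 0.0, 0.0]
th   [-0.335, -0.35, -0.35, -0.35, -0.35, -0.35, -0.35, -0.35, -0.35, -0.35, -0.35, -0.35, -0.35, -0.35, -0.35]
om   [-0.65, 0.0, 0.0, 0.0, 0.0, 0.0, 0.0, 0.0, 0.0, 0.0, 0.0, 0.0, 0.0, 0.0, 0.0]
phi  [-0.066, -0.066, -0.066, -0.066, -0.066, -0.066, -0.066, -0.066, -0.066, -0.066, -0.066, -0.066, -0.066, -0.066, -0.066]
```

```bash

python3 -m crank '{"offset":[[0,0.4,0],[0,0.4,0],[0,0.4,0],[0,0.4,0],[0,0.4,0],[0,0.4,0],[0,0.3,0],[0,0.2,0],[0,0.1,0],[0,0,0],[0,0,0],[0,0,0]],"dr":[[0,0,0],[0,0,0],[0,0,0],[-0.5,0,0],[-0.5,0,0],[-0.6,0,0],[-0.6,0,0],[-0.6,0,0],[-0.6,0,0],[-0.3,0,0],[0,0,0],[0,0,0]],"jaw":[10,10,10,10,10,10,10,10,10,10,10,10]}'; rm hist.json;python3 bal.py '[]' '[]' 2.5 0 '[]' 2; python3 - <<'E'
from bench import arm
s=arm.read_state();print(s['wrist_torque'],s['ee_rot'])
E
```

```text
clock: 12.35
position: [0.4486, 0.225, 0.103]
ee_rot: [-0.001, 1.0, -0.008, 0.0]
ft_force: [0.0, 0.5, -8.6]
width: 0.0234
grip_force: 59.8
t 12.350 th -0.3510 phi -0.0019 cmd -0.0019 area 1441  T [0.491 0.224 0.067]
t 12.400 th -0.3496 phi -0.0018 cmd -0.0019 area 1458  T [0.491 0.224 0.067]
state th -0.3500 om 0.0000 b 0.0000 rms 0.10 n 2
rows drx [0.0, 0.0, 0.0, 0.0, 0.0, 0.0, 0.0, 0.0, 0.0, 0.0, 0.0, 0.0, 0.0, 0.0]
th   [-0.35, -0.35, -0.35, -0.35, -0.35, -0.35, -0.35, -0.35, -0.35, -0.35, -0.35, -0.35, -0.35, -0.35, -0.35]
om   [0.0, 0.0, 0.0, 0.0, 0.0, 0.0, 0.0, 0.0, 0.0, 0.0, 0.0, 0.0, 0.0, 0.0, 0.0]
phi  [-0.002, -0.002, -0.002, -0.002, -0.002, -0.002, -0.002, -0.002, -0.002, -0.002, -0.002, -0.002, -0.002, -0.002, -0.002]
[ 0.16923142  0.49515866 -0.02858376] [-8.89756026e-04  9.99966861e-01 -8.09217121e-03 -3.43735110e-05]
```

```bash

python3 -m crank '{"offset":[[0,0,0],[0,0,0],[0,0,0],[0,0,0]],"dr":[[-0.3,0,0],[-0.3,0,0],[0,0,0],[0,0,0]],"jaw":[10,10,10,10]}' >/dev/null; python3 bal.py '[-0.3,-0.3,0,0]' '[0,0,0,0]' 2.5 0 '[]' 2 | grep -v om
```

```text
t 12.950 th -0.3425 phi 0.0088 cmd 0.0086 area 1472  T [0.491 0.224 0.067]
t 13.000 th -0.3427 phi 0.0088 cmd 0.0086 area 1472  T [0.491 0.224 0.067]
rows drx [0.0, 0.0, 0.0, 0.0, 0.0, 0.0, 0.0, 0.0, 0.0, 0.0, 0.0, 0.0, 0.0, 0.0]
th   [-0.35, -0.35, -0.35, -0.35, -0.35, -0.35, -0.35, -0.35, -0.35, -0.35, -0.35, -0.35, -0.35, -0.35, -0.35]
phi  [0.009, 0.009, 0.009, 0.009, 0.009, 0.009, 0.009, 0.009, 0.009, 0.009, 0.009, 0.009, 0.009, 0.009, 0.009]
```

```bash

python3 -m crank '{"offset":[[0,0,0],[0,0,0],[0,0,0]],"dr":[[-0.3,0,0],[0,0,0],[0,0,0]],"jaw":[10,10,10]}' >/dev/null; python3 bal.py '[-0.3,0,0]' '[0,0,0]' 2.5 0 '[]' 2 | grep -v om
```

```text
t 13.425 th -0.3445 phi 0.0140 cmd 0.0138 area 1483  T [0.491 0.224 0.067]
t 13.475 th -0.3426 phi 0.0140 cmd 0.0138 area 1481  T [0.491 0.223 0.067]
rows drx [0.0, 0.0, 0.0, 0.0, 0.0, 0.0, 0.0, 0.0, 0.0, 0.0, 0.0, 0.0, 0.0, 0.0]
th   [-0.35, -0.35, -0.35, -0.35, -0.35, -0.35, -0.35, -0.35, -0.35, -0.35, -0.35, -0.35, -0.35, -0.35, -0.35]
phi  [0.014, 0.014, 0.014, 0.014, 0.014, 0.014, 0.014, 0.014, 0.014, 0.014, 0.014, 0.014, 0.014, 0.014, 0.014]
```

```bash

python3 -m crank '{"offset":[[0,0,0],[0,0,0],[0,0,0]],"dr":[[-0.3,0,0],[0,0,0],[0,0,0]],"jaw":[10,10,10]}' >/dev/null; python3 bal.py '[-0.3,0,0]' '[0,0,0]' 2.5 0 '[]' 2 | grep -v om
```

```text
t 13.900 th -0.3173 phi 0.0193 cmd 0.0190 area 1520  T [0.491 0.223 0.067]
t 13.950 th -0.3115 phi 0.0193 cmd 0.0190 area 1526  T [0.491 0.223 0.067]
rows drx [-0.89, 1.43, 1.13, 0.52, 0.11, -0.09, -0.15, -0.13, -0.09, -0.05, -0.03, -0.01, -0.0, 0.01]
th   [-0.302, -0.287, -0.224, -0.149, -0.089, -0.049, -0.026, -0.013, -0.006, -0.002, 0.0, 0.002, 0.003, 0.005, 0.006]
phi  [0.019, 0.031, 0.015, -0.006, -0.017, -0.021, -0.02, -0.017, -0.015, -0.013, -0.012, -0.012, -0.012, -0.012, -0.012]
```

```bash
python3 - <<'E'
import json
H=json.load(open('hist.json'));print(H['b']);H['b']=.0135;H['z']=[z for z in H['z'] if z[0]>13.85];json.dump(H,open('hist.json','w'))
s=open('bal.py').read()
i=s.index("    u=np.clip((t-r[0])");j=s.index("def plan(u)")
s=s[:i]+"    return rend+(th-rend)*np.exp(-(t-now)/Tr)\n"+s[j:]
s=s.replace("/.008,x[1]/1.","/.004,x[1]/1.").replace("/.1,3*(oo[-1,0]","/.15,3*(oo[-1,0]")
open('bal.py','w').write(s)
E
python3 bal.py '[]' '[]' 1.0 0 '[]' 0
```

```text
0.010900621782475573
state th -0.3044 om 0.1529 b 0.0135 rms 0.01 n 2
rows drx [0.65, 0.34, 0.16, 0.09, 0.07, 0.06, 0.05, 0.05, 0.04, 0.04, 0.03, 0.03, 0.02, -0.0]
th   [-0.304, -0.272, -0.238, -0.209, -0.184, -0.162, -0.143, -0.126, -0.111, -0.098, -0.086, -0.075, -0.065, -0.056, -0.047]
om   [0.15, 0.3, 0.26, 0.22, 0.19, 0.16, 0.15, 0.13, 0.11, 0.1, 0.09, 0.08, 0.08, 0.07, 0.07]
phi  [0.019, 0.01, 0.003, -0.0, -0.002, -0.004, -0.005, -0.006, -0.006, -0.007, -0.008, -0.008, -0.009, -0.009, -0.009]
```

```bash

python3 -m crank '{"offset":[[0,0,0],[0,0,0],[0,0,0]],"dr":[[0.5,0,0],[0.3,0,0],[0.1,0,0]],"jaw":[10,10,10]}' >/dev/null; python3 bal.py '[0.5,0.3,0.1]' '[0,0,0]' 1.0 0 '[]' 2
```

```text
t 14.375 th -0.2302 phi 0.0035 cmd 0.0033 area 1625  T [0.491 0.224 0.067]
t 14.425 th -0.2077 phi 0.0035 cmd 0.0033 area 1766  T [0.491 0.224 0.067]
state th -0.2003 om 0.2479 b 0.0169 rms 1.32 n 4
rows drx [1.29, -0.06, -0.31, -0.18, -0.04, 0.04, 0.06, 0.06, 0.05, 0.04, 0.03, 0.02, 0.01, -0.0]
th   [-0.2, -0.15, -0.122, -0.112, -0.106, -0.1, -0.092, -0.083, -0.074, -0.066, -0.059, -0.053, -0.048, -0.045, -0.042]
om   [0.25, 0.42, 0.15, 0.05, 0.04, 0.06, 0.07, 0.07, 0.07, 0.06, 0.05, 0.04, 0.03, 0.03, 0.02]
phi  [0.003, -0.014, -0.018, -0.014, -0.01, -0.009, -0.009, -0.01, -0.011, -0.012, -0.013, -0.014, -0.014, -0.014, -0.014]
```

```bash
sed -i 's#Z\[:,1\])/.003#Z[:,1])/.005#' bal.py
python3 -m crank '{"offset":[[0,0,0],[0,0,0],[0,0,0]],"dr":[[1.0,0,0],[0,0,0],[-0.2,0,0]],"jaw":[10,10,10]}' >/dev/null; python3 bal.py '[1.0,0,-0.2]' '[0,0,0]' 1.0 0 '[]' 2
```

```text
t 14.850 th -0.2566 phi -0.0102 cmd -0.0106 area 1559  T [0.491 0.224 0.067]
t 14.900 th -0.2771 phi -0.0103 cmd -0.0106 area 1533  T [0.491 0.224 0.067]
state th -0.3012 om -0.5160 b 0.0036 rms 1.14 n 6
rows drx [1.21, 0.35, 0.1, 0.03, 0.01, 0.0, 0.0, 0.0, 0.0, 0.0, 0.0, 0.0, 0.0, 0.0]
th   [-0.301, -0.35, -0.35, -0.35, -0.35, -0.35, -0.35, -0.35, -0.35, -0.35, -0.35, -0.35, -0.35, -0.35, -0.35]
om   [-0.52, 0.0, 0.0, 0.0, 0.0, 0.0, 0.0, 0.0, 0.0, 0.0, 0.0, 0.0, 0.0, 0.0, 0.0]
phi  [-0.011, -0.027, -0.036, -0.039, -0.04, -0.04, -0.04, -0.04, -0.04, -0.04, -0.04, -0.04, -0.04, -0.04, -0.04]
```

```bash
python3 -m crank '{"offset":[[0,0.3,0],[0,0.3,0],[0,0.3,0],[0,0.2,0],[0,0.1,0],[0,0,0],[0,0,0]],"dr":[[0,0,0],[0,0,0],[0,0,0],[0,0,0],[0,0,0],[0,0,0],[0,0,0]],"jaw":[10,10,10,10,10,10,10]}' | head -2
python3 - <<'E'
from m import *
s=arm.read_state();c=viewer.snapshot('top');T,R=baseT(s);th=theta(c,T,R);print(th,T)
np.save('pics/c.npy',c['color'])
g=c['color'].astype(int);mx,mn=g.max(2),g.min(2);m=((mx>80)&(mx-mn<22))
im=c['color'][:,:,::-1].copy();im2=im.copy();im2[m]=(0,0,255)
h=hullc(c,ringw(T,R,-.35));cv2.polylines(im,[h[1].round().astype(np.int32)],True,(0,255,0),1)
x,y=h[0].astype(int)
cr=lambda i:cv2.resize(i[y-45:y+75,x-45:x+45],None,fx=4.4,fy=4.4,interpolation=0)
cv2.imwrite('pics/z1.png',np.hstack([cr(im),cr(im2)]))
E
```

```text
clock: 15.82
position: [0.4481, 0.1891, 0.1027]
(-0.3492698813411709, np.int32(1385), array([256.7833935 , 246.07075812])) [0.49013578 0.18876551 0.06716244]
```

View pics/z1.png

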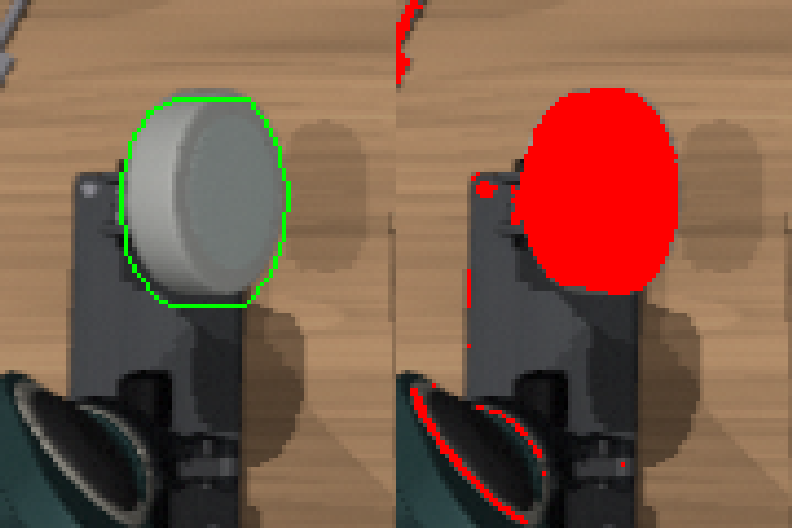

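```bash
cat > fit.py <<'E'
import sys;sys.argv=['x','[]','[]','2','0','[]','0'];exec(open('bal.py').read().split("s=arm.read_state()")[0])
A=json.load(open('hist1.json'))['ev'];A=[e for e in A if e[0]<=10.176];t=10.175
for d,y in zip([2.0,1.7,1.3,0.8,0.1],[-0.77,-0.92,-0.8,-0.5,-0.1]): t+=.125;e=A[-1];A.append([t,e[1]-np.radians(d),e[2]-.03*y])
ZA=np.array([[10.075,-.2150],[10.125,-.1884],[10.8,-.3165]])
B=json.load(open('hist.json'))['ev']
ZB=np.array([[13.425,-.349],[13.475,-.349],[13.9,-.3173],[13.95,-.3115],[14.375,-.2302],[14.425,-.2077],[14.85,-.2566],[14.9,-.2771]])
def err(x):
    kg,b,lag,i,ml=x;globals().update(LAG=lag,I=i,ML=ml)
    r=[]
    for ev,Z,t0,t1 in((A,ZA,9.4,10.85),(B,ZB,12.4,14.95)):
        t,o,_=sim(ev,t0,t1,-.35,0,b,kg);r.append(np.interp(Z[:,0],t,o[:,0])-Z[:,1])
    return np.hstack(r)
from scipy.optimize import differential_evolution
f=lambda x:np.sum((err(x)/.006)**2)+((x[0]-.485)/.02)**2+(x[1]/.006)**2+((x[3]-.0094)/.0004)**2+((x[4]-.0485)/.002)**2
r=differential_evolution(f,[(.447,.53),(-.03,.03),(.01,.1),(.008,.011),(.042,.055)],seed=1,maxiter=25,popsize=8,polish=False)
print(r.fun,r.x.round(4),err(r.x).round(3))
E
time python3 fit.py
```

```text
35.27105104057326 [0.4789 0.0042 0.0113 0.0082 0.0467] [-0.016 -0.01   0.001  0.01   0.012  0.004  0.004  0.004 -0.014  0.002
  0.001]
real	0m4.002s
user	0m4.458s
sys	0m0.227s
```

```bash
python3 - <<'E'
s=open('bal.py').read()
s=s.replace("I,KS,ML,DT,LAG,HP=.0094,.445,.0485,1/80,.04,.0405","I,KS,ML,DT,LAG,HP=.0086,.445,.0475,1/80,.02,.0405").replace("KG=.485","KG=.479").replace("b=0.,phi","b=.004,phi").replace("now-1.6 and","now-1.3 and z[1]>-.338 and")
open('bal.py','w').write(s)
s=open('m.py').read()
i=s.index("def theta");s=s[:i]+'''def theta(c,T,R):
    R=R@Ro.from_euler('y',-.015).as_matrix()
    b,a=blob(c,T,R)
    g=c['color'].astype(int);mx,mn=g.max(2),g.min(2);m=((mx>85)&(mx-mn<22)).astype(np.uint8)
    cen=lambda th:(hullc(c,ringw(T,R,th))[0]-b)[0]
    th=np.nan
    for k in range(6):
        if not cen(-.6)*cen(.6)<0: return np.nan,a,b
        th=brentq(cen,-.6,.6)
        z=np.zeros_like(m);cv2.fillConvexPoly(z,hullc(c,ringw(T,R,th))[1].round().astype(np.int32),1)
        z=cv2.dilate(z,np.ones((5,5)))*m;M=cv2.moments(z,True);b=np.array([M['m10'],M['m01']])/M['m00'];a=M['m00']
    return th,a,b
'''
open('m.py','w').write(s)
E
rm hist.json; python3 bal.py '[]' '[]' 1.0 0 '[]' 1 | head -1
python3 -m crank '{"offset":[[0,0,0],[0,0,0],[0,0,0],[0,0,0],[0,0,0]],"dr":[[-0.6,0,0],[-0.6,0,0],[-0.5,0,0],[0,0,0],[0,0,0]],"jaw":[10,10,10,10,10]}' >/dev/null; python3 bal.py '[-0.6,-0.6,-0.5,0,0]' '[0,0,0,0,0]' 1.0 0 '[]' 3
```

```text
t 15.875 th -0.3501 phi -0.0107 cmd -0.0107 area 1361  T [0.49  0.189 0.067]
t 16.550 th -0.3090 phi 0.0193 cmd 0.0490 area 1476  T [0.49  0.187 0.067]
t 16.600 th -0.2987 phi 0.0193 cmd 0.0490 area 1480  T [0.49  0.187 0.067]
t 16.650 th -0.2885 phi 0.0193 cmd 0.0490 area 1493  T [0.49  0.187 0.067]
state th -0.2702 om 0.3857 b 0.0039 rms 0.23 n 3
rows drx [2.5, 2.5, -0.51, -1.21, -0.76, -0.23, 0.05, 0.14, 0.13, 0.1, 0.07, 0.04, 0.02, -0.0]
th   [-0.27, -0.169, -0.063, -0.043, -0.064, -0.087, -0.099, -0.1, -0.094, -0.085, -0.076, -0.067, -0.059, -0.051, -0.044]
om   [0.39, 0.89, 0.7, 0.01, -0.22, -0.18, -0.06, 0.02, 0.06, 0.07, 0.08, 0.07, 0.06, 0.06, 0.05]
phi  [0.049, 0.008, -0.036, -0.03, -0.01, 0.004, 0.009, 0.008, 0.006, 0.004, 0.002, 0.001, -0.0, -0.001, -0.001]Traceback (most recent call last):
  File "bal.py", line 35, in <module>
    Z=np.array([z for z in H['z'] if z[0]>now-1.3 and z[1]>-.338 and np.isfinite(z[1])]);t0=Z[0,0]
                                                                                            ~^^^^^
IndexError: too many indices for array: array is 1-dimensional, but 2 were indexed
```

```bash
python3 - <<'E'
import json,numpy as np
H=json.load(open('hist.json'));t=15.925;p=-.0107;ev=[[15,p,0],[t,p,0]]
for d in(-.6,-.6,-.5,0,0): t+=.125;p-=np.radians(d);ev.append([t,p,0.])
ev.append([16.7,p,0.]);H['ev']=ev;H['b']=.004;json.dump(H,open('hist.json','w'))
E
python3 bal.py '[]' '[]' 1.0 0 '[]' 0
```

```text
state th -0.2770 om 0.2337 b 0.0040 rms 0.04 n 3
rows drx [0.73, 0.12, -0.02, -0.0, 0.03, 0.05, 0.05, 0.05, 0.04, 0.03, 0.03, 0.02, 0.02, 0.0]
th   [-0.277, -0.234, -0.205, -0.183, -0.164, -0.146, -0.13, -0.116, -0.103, -0.091, -0.082, -0.073, -0.066, -0.061, -0.057]
om   [0.23, 0.34, 0.21, 0.16, 0.14, 0.13, 0.12, 0.11, 0.1, 0.09, 0.07, 0.06, 0.05, 0.04, 0.03]
phi  [0.019, 0.007, 0.004, 0.004, 0.004, 0.004, 0.003, 0.002, 0.001, 0.001, 0.0, -0.0, -0.001, -0.001, -0.001]
```

```bash
python3 -m crank '{"offset":[[0,0,0],[0,0,0]],"dr":[[0.6,0,0],[0.1,0,0]],"jaw":[10,10]}' >/dev/null; python3 bal.py '[0.6,0.1]' '[0,0]' 1.0 0 '[]' 2
```

```text
t 16.950 th -0.2075 phi 0.0069 cmd 0.0068 area 1576  T [0.49  0.187 0.067]
t 17.000 th -0.1979 phi 0.0070 cmd 0.0068 area 1586  T [0.49  0.187 0.067]
state th -0.1876 om 0.1941 b 0.0034 rms 0.11 n 5
rows drx [0.22, 0.02, -0.01, 0.01, 0.03, 0.03, 0.03, 0.03, 0.03, 0.02, 0.02, 0.02, 0.01, 0.0]
th   [-0.188, -0.161, -0.142, -0.126, -0.112, -0.1, -0.088, -0.078, -0.069, -0.06, -0.052, -0.045, -0.038, -0.032, -0.026]
om   [0.19, 0.2, 0.14, 0.12, 0.1, 0.1, 0.09, 0.08, 0.07, 0.07, 0.06, 0.06, 0.05, 0.05, 0.05]
phi  [0.007, 0.003, 0.003, 0.003, 0.003, 0.002, 0.002, 0.001, 0.001, -0.0, -0.0, -0.001, -0.001, -0.001, -0.001]
```

Tracking is excellent now (rms 0.1σ). I'll continue.

```bash
python3 -m crank '{"offset":[[0,0,0],[0,0,0],[0,0,0]],"dr":[[0.2,0,0],[0,0,0],[0,0,0]],"jaw":[10,10,10]}' >/dev/null; python3 bal.py '[0.2,0,0]' '[0,0,0]' 0.8 0 '[]' 2
```

```text
t 17.425 th -0.1357 phi 0.0036 cmd 0.0033 area 1646  T [0.49  0.188 0.067]
t 17.475 th -0.1318 phi 0.0035 cmd 0.0033 area 1648  T [0.49  0.188 0.067]
state th -0.1282 om 0.0667 b 0.0023 rms 0.04 n 7
rows drx [-0.48, 0.22, 0.26, 0.15, 0.06, 0.02, 0.0, 0.0, 0.0, 0.01, 0.01, 0.01, 0.01, 0.0]
th   [-0.128, -0.128, -0.112, -0.093, -0.076, -0.062, -0.051, -0.043, -0.036, -0.03, -0.024, -0.018, -0.013, -0.007, -0.001]
om   [0.07, 0.02, 0.15, 0.16, 0.13, 0.1, 0.08, 0.06, 0.05, 0.05, 0.05, 0.04, 0.04, 0.05, 0.05]
phi  [0.003, 0.011, 0.008, 0.004, 0.001, -0.0, -0.001, -0.001, -0.001, -0.001, -0.001, -0.001, -0.001, -0.001, -0.001]
```

```bash
python3 bal.py '[]' '[]' 0.8 0 '[0.1,0.2,0.2,0.2,0.2,0.1]' 0
```

```text
state th -0.1284 om 0.0652 b 0.0022 rms 0.03 n 7
rows drx [0.72, -0.2, -0.35, -0.31, -0.25, 0.01, 0.24, 0.2, 0.11, 0.06, 0.03, 0.01, 0.0, -0.0]
th   [-0.128, -0.099, -0.079, -0.07, -0.063, -0.052, -0.045, -0.042, -0.036, -0.029, -0.024, -0.018, -0.014, -0.01, -0.006]
om   [0.07, 0.23, 0.12, 0.05, 0.06, 0.09, 0.07, 0.04, 0.06, 0.05, 0.05, 0.04, 0.03, 0.03, 0.03]
phi  [0.003, -0.009, -0.006, -0.0, 0.005, 0.01, 0.01, 0.006, 0.002, 0.0, -0.001, -0.001, -0.001, -0.001, -0.001]
```

```bash
python3 -m crank '{"offset":[[0,0.1,0],[0,0.2,0],[0,0.2,0],[0,0.2,0],[0,0.2,0],[0,0.1,0]],"dr":[[0.7,0,0],[-0.2,0,0],[-0.35,0,0],[-0.3,0,0],[-0.25,0,0],[0,0,0]],"jaw":[10,10,10,10,10,10]}' >/dev/null; python3 bal.py '[0.7,-0.2,-0.35,-0.3,-0.25,0]' '[0.1,0.2,0.2,0.2,0.2,0.1]' 0.8 0 '[0.2,0.4,0.4,0.4,0.4,0.2]' 2
```

```text
t 18.275 th -0.0435 phi 0.0108 cmd 0.0102 area 1716  T [0.49  0.157 0.067]
t 18.325 th -0.0438 phi 0.0110 cmd 0.0102 area 1722  T [0.49  0.157 0.067]
state th -0.0443 om 0.0006 b 0.0019 rms 0.10 n 4
rows drx [2.5, 0.1, -1.17, -1.17, -0.81, -0.09, 0.46, 0.42, 0.24, 0.12, 0.05, 0.02, 0.0, -0.01]
th   [-0.044, 0.022, 0.058, 0.046, 0.022, 0.011, 0.002, -0.01, -0.01, -0.007, -0.004, -0.0, 0.004, 0.007, 0.012]
om   [0.0, 0.52, 0.16, -0.17, -0.18, -0.05, -0.04, -0.05, 0.02, 0.03, 0.03, 0.03, 0.03, 0.03, 0.04]
phi  [0.01, -0.031, -0.035, -0.016, 0.004, 0.019, 0.021, 0.014, 0.006, 0.002, -0.0, -0.001, -0.001, -0.001, -0.001]
```

```bash
python3 bal.py '[]' '[]' 0.8 0 '[0.1,0.2,0.3,0.4,0.4,0.3,0.2,0.1]' 0
```

```text
state th -0.0446 om -0.0047 b 0.0017 rms 0.09 n 4
rows drx [2.14, -0.11, -0.68, -0.76, -0.59, -0.27, -0.01, 0.19, 0.33, 0.23, 0.12, 0.05, 0.01, -0.01]
th   [-0.045, 0.002, 0.009, -0.0, -0.006, -0.008, -0.011, -0.011, -0.01, -0.011, -0.009, -0.006, -0.003, -0.001, 0.002]
om   [-0.0, 0.34, -0.03, -0.11, -0.05, -0.0, 0.01, 0.03, 0.03, 0.01, 0.03, 0.03, 0.02, 0.02, 0.02]
phi  [0.01, -0.025, -0.025, -0.014, -0.001, 0.01, 0.015, 0.015, 0.012, 0.006, 0.002, 0.0, -0.001, -0.001, -0.001]
```

```bash
python3 -m crank '{"offset":[[0,0.1,0],[0,0.2,0],[0,0.3,0],[0,0.4,0],[0,0.4,0],[0,0.3,0],[0,0.2,0],[0,0.1,0]],"dr":[[2.1,0,0],[-0.1,0,0],[-0.7,0,0],[-0.75,0,0],[-0.6,0,0],[-0.25,0,0],[0,0,0],[0.2,0,0]],"jaw":[10,10,10,10,10,10,10,10]}' >/dev/null; python3 bal.py '[2.1,-0.1,-0.7,-0.75,-0.6,-0.25,0,0.2]' '[0.1,0.2,0.3,0.4,0.4,0.3,0.2,0.1]' 0.8 0 '[0.1,0.2,0.3,0.4,0.4,0.3,0.2,0.1]' 2
```

```text
t 19.375 th 0.0328 phi 0.0121 cmd 0.0120 area 1722  T [0.489 0.097 0.067]
t 19.425 th 0.0328 phi 0.0122 cmd 0.0120 area 1714  T [0.489 0.097 0.067]
state th 0.0345 om 0.0416 b 0.0006 rms 0.16 n 4
rows drx [1.15, 0.47, -0.05, -0.12, 0.32, 0.21, -0.06, -0.2, -0.43, -0.37, -0.43, -0.58, 0.11, 0.01]
th   [0.035, 0.076, 0.124, 0.172, 0.232, 0.303, 0.35, 0.327, 0.283, 0.217, 0.154, 0.096, 0.044, 0.019, 0.004]
om   [0.04, 0.38, 0.37, 0.39, 0.5, 0.55, -0.03, -0.22, -0.39, -0.53, -0.49, -0.44, -0.36, -0.15, -0.07]
phi  [0.012, -0.007, -0.016, -0.015, -0.013, -0.019, -0.022, -0.022, -0.018, -0.011, -0.004, 0.003, 0.013, 0.012, 0.011]
```

```bash
sed -i 's/def sim(ev,t0,t1,th,om,b,kg=KG):/def sim(ev,t0,t1,th,om,b,kg=KG,cl=True):/; s/if th<-.35:/if cl and th<-.35:/; s/if th>.35:/if cl and th>.35:/; s/sim(ev,now,t,th,om,f.x\[2\])/sim(ev,now,t,th,om,f.x[2],cl=False)/' bal.py; python3 bal.py '[]' '[]' 0.8 0 '[0.1,0.2,0.3,0.4,0.4,0.3,0.2,0.1]' 0
```

```text
state th 0.0335 om 0.0264 b 0.0000 rms 0.11 n 4
rows drx [2.5, 0.78, -0.98, -1.3, -0.93, -0.39, -0.02, 0.22, 0.36, 0.25, 0.13, 0.05, 0.01, -0.01]
th   [0.033, 0.092, 0.121, 0.103, 0.073, 0.048, 0.03, 0.019, 0.014, 0.008, 0.007, 0.007, 0.008, 0.008, 0.008]
om   [0.03, 0.46, 0.1, -0.24, -0.25, -0.17, -0.1, -0.04, -0.01, -0.02, 0.01, 0.01, 0.0, 0.0, 0.01]
phi  [0.012, -0.029, -0.044, -0.029, -0.007, 0.01, 0.017, 0.018, 0.014, 0.008, 0.004, 0.001, 0.0, 0.0, 0.0]
```

```bash
sed -i "s/H\['b'\]=f.x\[2\]/H['b']=f.x[2] if nl else H['b']/" bal.py; for y in '[-0.1,0,0,0,0,0,0]' '[0,0.05,0.1,0.2,0.3,0.3,0.2,0.1]'; do python3 bal.py '[]' '[]' 0.8 0 $y 0;done
```

```text
state th 0.0329 om 0.0179 b -0.0003 rms 0.08 n 4
rows drx [1.33, -0.08, -0.32, -0.2, -0.08, -0.01, 0.01, 0.01, 0.01, 0.0, 0.0, -0.0, -0.0, -0.0]
th   [0.033, 0.048, 0.049, 0.038, 0.028, 0.02, 0.015, 0.012, 0.011, 0.01, 0.009, 0.009, 0.01, 0.011, 0.013]
om   [0.02, 0.12, -0.03, -0.1, -0.08, -0.05, -0.03, -0.02, -0.01, -0.01, -0.0, 0.0, 0.01, 0.01, 0.02]
phi  [0.012, -0.01, -0.01, -0.005, -0.001, 0.001, 0.001, 0.001, 0.0, 0.0, 0.0, 0.0, 0.0, 0.0, 0.0]
state th 0.0329 om 0.0179 b -0.0003 rms 0.08 n 4
rows drx [2.05, -0.03, -0.41, -0.47, -0.55, -0.47, -0.18, 0.09, 0.28, 0.21, 0.11, 0.04, 0.01, -0.01]
th   [0.033, 0.071, 0.069, 0.049, 0.031, 0.023, 0.019, 0.015, 0.011, 0.004, 0.002, -0.0, -0.003, -0.006, -0.01]
om   [0.02, 0.27, -0.1, -0.19, -0.14, -0.06, -0.02, -0.02, -0.01, -0.03, -0.01, -0.01, -0.02, -0.03, -0.04]
phi  [0.012, -0.022, -0.023, -0.017, -0.008, 0.001, 0.009, 0.013, 0.012, 0.007, 0.003, 0.001, 0.0, 0.0, 0.0]
```

```bash
python3 -m crank '{"offset":[[0,0,0],[0,0.05,0],[0,0.1,0],[0,0.2,0],[0,0.3,0],[0,0.3,0],[0,0.2,0],[0,0.1,0]],"dr":[[2.05,0,0],[0,0,0],[-0.4,0,0],[-0.5,0,0],[-0.55,0,0],[-0.45,0,0],[-0.2,0,0],[0.1,0,0]],"jaw":[10,10,10,10,10,10,10,10]}' >/dev/null; python3 bal.py '[2.05,0,-0.4,-0.5,-0.55,-0.45,-0.2,0.1]' '[0,0.05,0.1,0.2,0.3,0.3,0.2,0.1]' 0.8 0 '[0,0.1,0.2,0.3,0.4,0.3,0.2,0.1]' 2;  python3 bal.py '[]' '[]' 0.8 0 '[0.1,0.2,0.3,0.4,0.4,0.3,0.2,0.1]' 0
```

```text
t 20.475 th 0.0658 phi 0.0115 cmd 0.0111 area 1711  T [0.488 0.06  0.067]
t 20.525 th 0.0659 phi 0.0116 cmd 0.0111 area 1714  T [0.488 0.059 0.067]
state th 0.0674 om 0.0409 b -0.0004 rms 0.07 n 4
rows drx [2.5, 0.45, -0.79, -1.0, -0.91, -0.46, -0.08, 0.17, 0.33, 0.23, 0.12, 0.05, 0.01, -0.01]
th   [0.067, 0.116, 0.128, 0.104, 0.073, 0.055, 0.04, 0.029, 0.023, 0.015, 0.013, 0.012, 0.011, 0.01, 0.01]
om   [0.04, 0.36, -0.02, -0.26, -0.25, -0.13, -0.1, -0.05, -0.03, -0.03, -0.01, -0.0, -0.0, -0.0, -0.0]
phi  [0.011, -0.03, -0.04, -0.027, -0.01, 0.006, 0.014, 0.016, 0.013, 0.008, 0.004, 0.001, 0.001, 0.0, 0.0]
state th 0.0669 om 0.0343 b -0.0007 rms 0.05 n 4
rows drx [2.5, 1.13, -1.07, -1.49, -1.05, -0.44, -0.02, 0.23, 0.37, 0.25, 0.13, 0.05, 0.01, -0.01]
th   [0.067, 0.127, 0.165, 0.143, 0.104, 0.072, 0.048, 0.033, 0.025, 0.018, 0.015, 0.014, 0.013, 0.013, 0.013]
om   [0.03, 0.49, 0.15, -0.28, -0.33, -0.23, -0.15, -0.07, -0.03, -0.04, -0.01, -0.0, -0.0, -0.0, 0.0]
phi  [0.011, -0.03, -0.051, -0.035, -0.009, 0.01, 0.018, 0.019, 0.015, 0.009, 0.004, 0.002, 0.001, 0.001, 0.001]
```

```bash
python3 bal.py '[]' '[]' 0.6 -0.05 '[-0.2,-0.15,-0.05,0,0,0,0,0]' 0
```

```text
state th 0.0669 om 0.0343 b -0.0007 rms 0.05 n 4
rows drx [1.47, -0.0, -0.42, -0.38, -0.2, -0.07, -0.01, 0.01, 0.01, 0.0, 0.0, -0.0, -0.0, -0.0]
th   [0.067, 0.074, 0.055, 0.033, 0.014, -0.002, -0.013, -0.02, -0.026, -0.03, -0.033, -0.035, -0.037, -0.038, -0.038]
om   [0.03, 0.03, -0.19, -0.19, -0.15, -0.11, -0.08, -0.05, -0.04, -0.03, -0.02, -0.02, -0.01, -0.01, -0.0]
phi  [0.011, -0.013, -0.015, -0.008, -0.001, 0.003, 0.004, 0.004, 0.004, 0.004, 0.004, 0.004, 0.004, 0.004, 0.004]
```

```bash
python3 -m crank '{"offset":[[0,-0.2,0],[0,-0.15,0],[0,-0.05,0],[0,0,0],[0,0,0]],"dr":[[1.5,0,0],[0,0,0],[-0.4,0,0],[-0.4,0,0],[-0.2,0,0]],"jaw":[10,10,10,10,10]}' >/dev/null; python3 bal.py '[1.5,0,-0.4,-0.4,-0.2]' '[-0.2,-0.15,-0.05,0,0]' 0.8 -0.03 '[0.1,0.2,0.3,0.4,0.4,0.3,0.2,0.1]' 2
```

```text
t 21.200 th -0.0094 phi 0.0030 cmd 0.0024 area 1654  T [0.488 0.073 0.067]
t 21.250 th -0.0131 phi 0.0030 cmd 0.0024 area 1648  T [0.488 0.073 0.067]
state th -0.0186 om -0.0932 b -0.0001 rms 0.11 n 4
rows drx [1.23, -0.07, -0.49, -0.65, -0.56, -0.28, -0.03, 0.17, 0.31, 0.22, 0.11, 0.04, 0.01, -0.01]
th   [-0.019, 0.001, -0.0, -0.009, -0.015, -0.018, -0.022, -0.025, -0.028, -0.034, -0.037, -0.039, -0.043, -0.047, -0.054]
om   [-0.09, 0.13, -0.06, -0.1, -0.05, -0.01, -0.01, -0.0, -0.0, -0.03, -0.01, -0.02, -0.03, -0.04, -0.05]
phi  [0.002, -0.018, -0.018, -0.01, 0.001, 0.011, 0.016, 0.017, 0.014, 0.009, 0.005, 0.003, 0.002, 0.002, 0.002]
```

```bash
python3 -m crank '{"offset":[[0,0.1,0],[0,0.2,0],[0,0.3,0],[0,0.4,0],[0,0.4,0],[0,0.3,0],[0,0.2,0],[0,0.1,0]],"dr":[[1.2,0,0],[0,0,0],[-0.5,0,0],[-0.65,0,0],[-0.55,0,0],[-0.3,0,0],[0,0,0],[0.2,0,0]],"jaw":[10,10,10,10,10,10,10,10]}' >/dev/null; python3 bal.py '[1.2,0,-0.5,-0.65,-0.55,-0.3,0,0.2]' '[0.1,0.2,0.3,0.4,0.4,0.3,0.2,0.1]' 0.8 -0.03 '[0.1,0.2,0.3,0.4,0.4,0.3,0.2,0.1]' 2
```

```text
t 22.300 th 0.0962 phi 0.0129 cmd 0.0129 area 1690  T [0.487 0.012 0.067]
t 22.350 th 0.1026 phi 0.0131 cmd 0.0129 area 1690  T [0.487 0.011 0.067]
state th 0.1112 om 0.1858 b -0.0005 rms 0.06 n 4
rows drx [2.5, 2.5, -0.04, -2.39, -2.1, -1.01, -0.18, 0.27, 0.45, 0.33, 0.17, 0.07, 0.02, -0.02]
th   [0.111, 0.193, 0.282, 0.294, 0.23, 0.152, 0.088, 0.047, 0.024, 0.007, -0.001, -0.007, -0.011, -0.015, -0.019]
om   [0.19, 0.71, 0.55, -0.13, -0.63, -0.62, -0.44, -0.25, -0.13, -0.09, -0.04, -0.03, -0.03, -0.03, -0.03]
phi  [0.013, -0.028, -0.072, -0.074, -0.034, 0.002, 0.021, 0.025, 0.021, 0.013, 0.007, 0.004, 0.003, 0.003, 0.003]
```

```bash
python3 bal.py '[]' '[]' 0.6 -0.03 '[-0.4,-0.3,-0.2,-0.1,0,0,0,0]' 0
```

```text
state th 0.1108 om 0.1798 b -0.0007 rms 0.03 n 4
rows drx [1.96, 0.09, -0.36, -0.4, -0.38, -0.22, -0.09, -0.02, -0.0, 0.0, 0.0, -0.0, -0.0, -0.0]
th   [0.111, 0.12, 0.099, 0.069, 0.044, 0.029, 0.016, 0.006, -0.0, -0.005, -0.007, -0.009, -0.009, -0.008, -0.006]
om   [0.18, 0.03, -0.22, -0.26, -0.2, -0.12, -0.1, -0.07, -0.04, -0.03, -0.02, -0.01, 0.0, 0.01, 0.02]
phi  [0.013, -0.019, -0.023, -0.017, -0.01, -0.003, 0.001, 0.002, 0.003, 0.003, 0.003, 0.003, 0.003, 0.003, 0.003]
```

```bash
python3 -m crank '{"offset":[[0,-0.4,0],[0,-0.3,0],[0,-0.2,0],[0,-0.1,0]],"dr":[[2.0,0,0],[0.1,0,0],[-0.35,0,0],[-0.4,0,0]],"jaw":[10,10,10,10]}' >/dev/null; python3 bal.py '[2.0,0.1,-0.35,-0.4]' '[-0.4,-0.3,-0.2,-0.1]' 0.7 -0.03 '[0.1,0.2,0.3,0.3,0.3,0.2,0.1]' 2
```

```text
t 22.900 th -0.0016 phi -0.0098 cmd -0.0107 area 1630  T [0.488 0.044 0.067]
t 22.950 th -0.0099 phi -0.0100 cmd -0.0107 area 1617  T [0.488 0.044 0.067]
state th -0.0206 om -0.2106 b -0.0004 rms 0.16 n 4
rows drx [-0.76, 0.09, -0.05, -0.22, -0.33, -0.16, 0.07, 0.25, 0.19, 0.1, 0.04, 0.01, 0.0, -0.0]
th   [-0.021, -0.051, -0.053, -0.042, -0.034, -0.027, -0.025, -0.024, -0.027, -0.025, -0.023, -0.02, -0.017, -0.014, -0.009]
om   [-0.21, -0.22, 0.01, 0.08, 0.06, 0.06, 0.03, 0.02, -0.0, 0.02, 0.02, 0.02, 0.03, 0.03, 0.04]
phi  [-0.011, 0.002, 0.001, 0.002, 0.005, 0.011, 0.014, 0.013, 0.009, 0.006, 0.004, 0.003, 0.003, 0.003, 0.003]
```

```bash
cat > fit2.py <<'E'
import sys;sys.argv=['x','[]','[]','2','0','[]','0'];exec(open('bal.py').read().split("s=arm.read_state()")[0])
H=json.load(open('hist.json'));Z=np.array(H['z']);Z=Z[Z[:,1]>-.33]
G=[[Z[0]]]
for z in Z[1:]:
    if z[0]-G[-1][-1][0]<.06: G[-1].append(z)
    else: G.append([z])
G=[np.array(g) for g in G]
def res(x,full=False):
    I_,ML_,lag,b,kg,hp=x[:6];globals().update(I=I_,ML=ML_,LAG=lag,HP=hp);r=[]
    for k,(g,h) in enumerate(zip(G[:-1],G[1:])):
        th,om=x[6+2*k:8+2*k];t,o,_=sim(H['ev'],g[0,0],h[-1,0]+.02,th,om,b,kg,cl=False)
        q=np.vstack([g,h]);r.append((np.interp(q[:,0],t,o[:,0])-q[:,1])/.0015)
    if full: return r
    return np.r_[np.hstack(r),(x[0]-.0092)/.0006,(x[1]-.0482)/.002,(lag-.03)/.02,b/.01,(kg-.48)/.015,(hp-.04)/.01]
x0=np.r_[.0088,.048,.03,0,.48,.0405]
for g in G[:-1]: x0=np.r_[x0,g[0,1],(g[-1,1]-g[0,1])/max(g[-1,0]-g[0,0],.05)]
f=least_squares(res,x0,x_scale=np.r_[.0005,.003,.02,.005,.01,.01,np.tile([.003,.05],len(G)-1)],diff_step=1e-4,max_nfev=60)
print(2*f.cost,f.x[:6].round(4));print([a.round(1).tolist() for a in res(f.x,True)])
E
python3 fit2.py
```

```text
3.397628633299488 [ 9.200e-03  4.850e-02  2.140e-02 -1.000e-04  4.744e-01  3.880e-02]
[[0.2, -0.1, -0.1, -0.1, 0.1], [-0.1, 0.2, 0.1, -0.1], [0.1, -0.1, 0.5, -0.4], [0.4, -0.4, 0.1, -0.1], [0.2, -0.2, -0.0, 0.0], [-0.0, -0.0, 0.6, -0.6], [0.1, -0.1, -0.1, 0.1], [0.5, -0.6, 0.7, -0.6]]
```

```bash
sed -i 's/^I,KS.*/I,KS,ML,DT,LAG,HP=.0092,.445,.0485,1\/80,.0214,.0388/; s/^KG=.*/KG=.4744/; s#Z\[:,1\])/.005#Z[:,1])/.002#; s#H\[.b.\])/.004#H["b"])/.0015#' bal.py; sed -i 's/"b": [-0-9.e]*/"b": 0.0/' hist.json; python3 bal.py '[]' '[]' 0.7 -0.02 '[0.1,0.2,0.3,0.3,0.3,0.2,0.1]' 0
```

```text
state th -0.0204 om -0.2030 b 0.0000 rms 0.44 n 4
rows drx [-0.74, 0.1, -0.03, -0.21, -0.32, -0.16, 0.07, 0.25, 0.19, 0.1, 0.04, 0.01, 0.0, -0.0]
th   [-0.02, -0.049, -0.05, -0.039, -0.03, -0.022, -0.019, -0.018, -0.02, -0.02, -0.018, -0.017, -0.015, -0.014, -0.011]
om   [-0.2, -0.21, 0.02, 0.09, 0.07, 0.07, 0.04, 0.02, -0.01, 0.02, 0.02, 0.01, 0.01, 0.02, 0.02]
phi  [-0.011, 0.001, 0.001, 0.001, 0.004, 0.01, 0.013, 0.012, 0.008, 0.004, 0.003, 0.002, 0.002, 0.002, 0.002]
```

```bash
python3 -m crank '{"offset":[[0,0.1,0],[0,0.2,0],[0,0.3,0],[0,0.3,0],[0,0.3,0],[0,0.2,0],[0,0.1,0]],"dr":[[-0.75,0,0],[0.1,0,0],[-0.05,0,0],[-0.2,0,0],[-0.3,0,0],[-0.15,0,0],[0.05,0,0]],"jaw":[10,10,10,10,10,10,10]}' >/dev/null; python3 bal.py '[-0.75,0.1,-0.05,-0.2,-0.3,-0.15,0.05]' '[0.1,0.2,0.3,0.3,0.3,0.2,0.1]' 0.7 -0.02 '[0.1,0.3,0.5,0.5,0.5,0.3,0.1]' 3
```

```text
t 23.875 th 0.0979 phi 0.0123 cmd 0.0120 area 1679  T [ 0.487 -0.003  0.067]
t 23.925 th 0.1054 phi 0.0124 cmd 0.0120 area 1672  T [ 0.487 -0.004  0.067]
t 23.975 th 0.1103 phi 0.0123 cmd 0.0120 area 1686  T [ 0.487 -0.003  0.067]
state th 0.1228 om 0.2266 b -0.0011 rms 0.77 n 5
rows drx [2.5, 2.5, 0.75, -2.5, -2.5, -1.82, -0.23, 0.54, 0.56, 0.38, 0.21, 0.09, 0.03, -0.02]
th   [0.123, 0.208, 0.313, 0.373, 0.321, 0.238, 0.143, 0.073, 0.033, 0.016, 0.008, 0.004, 0.001, -0.001, -0.002]
om   [0.23, 0.75, 0.74, 0.22, -0.6, -0.71, -0.7, -0.44, -0.23, -0.09, -0.04, -0.02, -0.01, -0.01, -0.0]
phi  [0.012, -0.029, -0.072, -0.087, -0.048, -0.004, 0.028, 0.034, 0.026, 0.016, 0.009, 0.005, 0.004, 0.003, 0.003]
```

```bash
python3 bal.py '[]' '[]' 0.6 -0.04 '[-0.4,-0.3,-0.2,-0.1,0,0,0,0]' 0
```

```text
state th 0.1219 om 0.2157 b -0.0015 rms 0.74 n 5
rows drx [2.26, -0.06, -0.54, -0.5, -0.41, -0.21, -0.08, -0.01, 0.01, 0.01, 0.01, 0.0, 0.0, -0.0]
th   [0.122, 0.14, 0.117, 0.081, 0.049, 0.028, 0.011, -0.001, -0.011, -0.019, -0.025, -0.031, -0.037, -0.043, -0.049]
om   [0.22, 0.09, -0.26, -0.32, -0.25, -0.16, -0.13, -0.09, -0.07, -0.06, -0.05, -0.05, -0.05, -0.05, -0.05]
phi  [0.012, -0.025, -0.026, -0.018, -0.009, -0.002, 0.002, 0.004, 0.004, 0.004, 0.004, 0.004, 0.004, 0.004, 0.004]
```

```bash
python3 -m crank '{"offset":[[0,-0.35,0],[0,-0.25,0],[0,-0.15,0],[0,0,0]],"dr":[[2.0,0,0],[0,0,0],[-0.5,0,0],[-0.5,0,0]],"jaw":[10,10,10,10]}' >/dev/null; python3 bal.py '[2.0,0,-0.5,-0.5]' '[-0.35,-0.25,-0.15,0]' 0.6 -0.04 '[0.1,0.2,0.2,0.1]' 2
```

```text
t 24.525 th 0.0815 phi -0.0044 cmd -0.0055 area 1669  T [0.487 0.021 0.067]
t 24.575 th 0.0825 phi -0.0042 cmd -0.0055 area 1663  T [0.487 0.021 0.067]
state th 0.0810 om -0.0111 b -0.0008 rms 0.47 n 5
rows drx [1.62, -0.93, -1.14, -0.53, 0.02, 0.16, 0.14, 0.08, 0.04, 0.02, 0.01, 0.0, -0.0, -0.0]
th   [0.081, 0.114, 0.101, 0.071, 0.039, 0.013, -0.001, -0.01, -0.016, -0.02, -0.023, -0.025, -0.026, -0.026, -0.026]
om   [-0.01, 0.21, -0.19, -0.26, -0.23, -0.17, -0.09, -0.05, -0.04, -0.03, -0.02, -0.01, -0.01, -0.0, 0.01]
phi  [-0.005, -0.032, -0.019, 0.001, 0.011, 0.011, 0.009, 0.006, 0.005, 0.004, 0.004, 0.003, 0.003, 0.003, 0.003]
```

```bash
python3 bal.py '[]' '[]' 0.6 -0.04 '[0,0,0,0.1,0.2,0.2,0.1]' 0
```

```text
state th 0.0812 om -0.0082 b -0.0006 rms 0.47 n 5
rows drx [0.8, -0.25, -0.29, -0.34, -0.46, -0.39, -0.08, 0.18, 0.17, 0.1, 0.05, 0.02, 0.0, -0.0]
th   [0.081, 0.091, 0.073, 0.043, 0.021, 0.009, 0.001, -0.007, -0.017, -0.022, -0.025, -0.027, -0.029, -0.031, -0.032]
om   [-0.01, 0.04, -0.2, -0.25, -0.17, -0.08, -0.05, -0.05, -0.06, -0.03, -0.02, -0.01, -0.01, -0.01, -0.01]
phi  [-0.005, -0.018, -0.015, -0.01, -0.004, 0.003, 0.01, 0.012, 0.009, 0.006, 0.004, 0.003, 0.003, 0.003, 0.003]
```

```bash
python3 -m crank '{"offset":[[0,0,0],[0,0,0],[0,0,0],[0,0.1,0],[0,0.1,0]],"dr":[[0.8,0,0],[-0.25,0,0],[-0.3,0,0],[-0.35,0,0],[-0.35,0,0]],"jaw":[10,10,10,10,10]}' >/dev/null; python3 bal.py '[0.8,-0.25,-0.3,-0.35,-0.35]' '[0,0,0,0.1,0.1]' 0.6 -0.04 '[0.1,0.2,0.2,0.1]' 2; python3 bal.py '[]' '[]' 0.6 -0.04 '[0.1,0.2,0.3,0.3,0.2,0.1]' 0
```

```text
t 25.250 th 0.0481 phi 0.0031 cmd 0.0024 area 1649  T [0.487 0.014 0.067]
t 25.300 th 0.0437 phi 0.0035 cmd 0.0024 area 1641  T [0.487 0.013 0.067]
state th 0.0363 om -0.1247 b -0.0004 rms 0.35 n 4
rows drx [1.07, -0.54, -0.73, -0.31, 0.09, 0.16, 0.12, 0.07, 0.03, 0.01, 0.0, 0.0, -0.0, -0.0]
th   [0.036, 0.05, 0.043, 0.028, 0.01, -0.007, -0.016, -0.021, -0.025, -0.027, -0.03, -0.031, -0.033, -0.034, -0.034]
om   [-0.12, 0.1, -0.09, -0.13, -0.13, -0.11, -0.05, -0.03, -0.02, -0.02, -0.02, -0.01, -0.01, -0.01, -0.0]
phi  [0.002, -0.015, -0.008, 0.005, 0.011, 0.01, 0.007, 0.005, 0.004, 0.003, 0.003, 0.003, 0.003, 0.003, 0.003]
state th 0.0368 om -0.1186 b -0.0001 rms 0.32 n 4
rows drx [1.58, -0.41, -0.92, -0.75, -0.31, 0.06, 0.29, 0.23, 0.13, 0.06, 0.02, 0.01, -0.0, -0.0]
th   [0.037, 0.058, 0.049, 0.03, 0.013, -0.002, -0.012, -0.022, -0.026, -0.027, -0.028, -0.029, -0.029, -0.029, -0.028]
om   [-0.12, 0.15, -0.14, -0.16, -0.12, -0.09, -0.06, -0.05, -0.02, -0.01, -0.0, -0.0, 0.0, 0.0, 0.01]
phi  [0.002, -0.023, -0.019, -0.003, 0.01, 0.016, 0.016, 0.011, 0.007, 0.004, 0.003, 0.003, 0.003, 0.003, 0.003]
```

```bash
python3 -m crank '{"offset":[[0,0.1,0],[0,0.2,0],[0,0.3,0],[0,0.3,0],[0,0.2,0],[0,0.1,0]],"dr":[[1.8,0,0],[-0.4,0,0],[-0.9,0,0],[-0.7,0,0],[-0.3,0,0],[0,0,0]],"jaw":[10,10,10,10,10,10]}' >/dev/null; python3 bal.py '[1.8,-0.4,-0.9,-0.7,-0.3,0]' '[0.1,0.2,0.3,0.3,0.2,0.1]' 0.6 -0.04 '[0.1,0.2,0.2,0.1]' 2; python3 bal.py '[]' '[]' 0.6 -0.04 '[0.1,0.3,0.4,0.4,0.3,0.1]' 0
```

```text
t 26.100 th 0.0165 phi 0.0116 cmd 0.0111 area 1600  T [ 0.487 -0.023  0.067]
t 26.150 th 0.0107 phi 0.0117 cmd 0.0111 area 1593  T [ 0.487 -0.023  0.067]
state th 0.0020 om -0.1442 b -0.0001 rms 0.40 n 4
rows drx [1.3, -0.38, -0.65, -0.28, 0.11, 0.16, 0.12, 0.06, 0.03, 0.01, 0.01, 0.0, -0.0, -0.0]
th   [0.002, 0.019, 0.019, 0.008, -0.006, -0.02, -0.027, -0.031, -0.033, -0.035, -0.037, -0.039, -0.041, -0.043, -0.045]
om   [-0.14, 0.14, -0.04, -0.09, -0.1, -0.09, -0.04, -0.02, -0.02, -0.02, -0.01, -0.01, -0.01, -0.01, -0.02]
phi  [0.011, -0.01, -0.005, 0.006, 0.011, 0.01, 0.007, 0.005, 0.004, 0.003, 0.003, 0.003, 0.003, 0.003, 0.003]
state th 0.0023 om -0.1397 b 0.0001 rms 0.38 n 4
rows drx [2.34, -0.42, -1.13, -0.96, -0.46, 0.15, 0.4, 0.3, 0.16, 0.07, 0.03, 0.01, -0.0, -0.0]
th   [0.002, 0.035, 0.035, 0.018, 0.002, -0.009, -0.021, -0.031, -0.034, -0.035, -0.036, -0.036, -0.037, -0.037, -0.037]
om   [-0.14, 0.25, -0.08, -0.16, -0.11, -0.06, -0.07, -0.05, -0.01, -0.0, -0.0, -0.0, -0.0, -0.0, 0.0]
phi  [0.011, -0.027, -0.023, -0.004, 0.013, 0.022, 0.02, 0.013, 0.008, 0.005, 0.003, 0.003, 0.003, 0.003, 0.003]
```

```bash
python3 -m crank '{"offset":[[0,0.1,0],[0,0.3,0],[0,0.4,0],[0,0.4,0],[0,0.3,0],[0,0.1,0]],"dr":[[2.35,0,0],[-0.35,0,0],[-1.1,0,0],[-0.95,0,0],[-0.45,0,0],[0.15,0,0]],"jaw":[10,10,10,10,10,10]}' >/dev/null; python3 bal.py '[2.35,-0.35,-1.1,-0.95,-0.45,0.15]' '[0.1,0.3,0.4,0.4,0.3,0.1]' 0.6 -0.04 '[0.1,0.2,0.3,0.3,0.2,0.1]' 2; python3 bal.py '[]' '[]' 0.6 -0.04 '[0.1,0.3,0.5,0.5,0.3,0.1]' 0
```

```text
t 26.950 th 0.0628 phi 0.0177 cmd 0.0172 area 1606  T [ 0.486 -0.071  0.066]
t 27.000 th 0.0626 phi 0.0176 cmd 0.0172 area 1605  T [ 0.486 -0.071  0.066]
state th 0.0628 om 0.0283 b -0.0001 rms 0.18 n 4
rows drx [2.5, 1.72, -1.37, -1.81, -1.01, -0.2, 0.28, 0.31, 0.21, 0.12, 0.06, 0.02, 0.01, -0.01]
th   [0.063, 0.124, 0.178, 0.158, 0.106, 0.056, 0.02, -0.005, -0.018, -0.025, -0.03, -0.034, -0.039, -0.043, -0.048]
om   [0.03, 0.53, 0.28, -0.3, -0.44, -0.36, -0.23, -0.15, -0.07, -0.04, -0.03, -0.03, -0.03, -0.04, -0.04]
phi  [0.017, -0.023, -0.054, -0.034, -0.003, 0.015, 0.02, 0.016, 0.01, 0.006, 0.004, 0.003, 0.003, 0.003, 0.003]
state th 0.0628 om 0.0275 b -0.0002 rms 0.17 n 4
rows drx [2.5, 2.5, -1.18, -2.5, -1.58, -0.3, 0.36, 0.41, 0.29, 0.17, 0.09, 0.04, 0.01, -0.01]
th   [0.063, 0.124, 0.206, 0.212, 0.16, 0.093, 0.038, 0.004, -0.013, -0.022, -0.026, -0.029, -0.032, -0.034, -0.036]
om   [0.03, 0.57, 0.51, -0.15, -0.49, -0.5, -0.36, -0.21, -0.09, -0.04, -0.03, -0.02, -0.02, -0.01, -0.01]
phi  [0.017, -0.023, -0.067, -0.051, -0.009, 0.02, 0.027, 0.021, 0.014, 0.009, 0.006, 0.004, 0.003, 0.003, 0.003]
```

```bash
python3 bal.py '[]' '[]' 0.5 -0.07 '[-0.15,-0.1,0,0,0]' 0
```

```text
state th 0.0628 om 0.0275 b -0.0002 rms 0.17 n 4
rows drx [2.41, -0.27, -0.82, -0.53, -0.2, -0.02, 0.04, 0.05, 0.03, 0.02, 0.01, 0.01, 0.0, -0.0]
th   [0.063, 0.091, 0.07, 0.036, 0.004, -0.02, -0.036, -0.046, -0.053, -0.059, -0.063, -0.067, -0.071, -0.075, -0.079]
om   [0.03, 0.19, -0.25, -0.29, -0.25, -0.17, -0.11, -0.07, -0.05, -0.04, -0.03, -0.03, -0.03, -0.03, -0.03]
phi  [0.017, -0.022, -0.02, -0.007, 0.003, 0.007, 0.007, 0.007, 0.006, 0.005, 0.005, 0.005, 0.004, 0.004, 0.004]
```

```bash
python3 -m crank '{"offset":[[0,-0.15,0],[0,-0.1,0],[0,0,0],[0,0,0]],"dr":[[2.4,0,0],[-0.2,0,0],[-0.7,0,0],[-0.5,0,0]],"jaw":[10,10,10,10]}' >/dev/null; python3 bal.py '[2.4,-0.2,-0.7,-0.5]' '[-0.15,-0.1,0,0]' 0.6 -0.04 '[0.1,0.3,0.4,0.4,0.3,0.1]' 2; python3 bal.py '[]' '[]' 0.6 -0.04 '[0.2,0.5,0.6,0.6,0.4,0.2]' 0
```

```text
t 27.550 th 0.0176 phi 0.0010 cmd -0.0002 area 1548  T [ 0.486 -0.062  0.066]
t 27.600 th 0.0119 phi 0.0011 cmd -0.0002 area 1536  T [ 0.486 -0.062  0.066]
state th 0.0029 om -0.1524 b 0.0002 rms 0.55 n 4
rows drx [1.35, -0.4, -0.92, -0.83, -0.41, 0.15, 0.38, 0.29, 0.15, 0.07, 0.02, 0.01, -0.0, -0.0]
th   [0.003, 0.015, 0.013, 0.003, -0.006, -0.013, -0.023, -0.032, -0.034, -0.035, -0.036, -0.038, -0.039, -0.041, -0.042]
om   [-0.15, 0.09, -0.07, -0.1, -0.06, -0.03, -0.05, -0.04, -0.01, -0.0, -0.01, -0.01, -0.01, -0.01, -0.01]
phi  [-0.0, -0.022, -0.017, -0.002, 0.013, 0.02, 0.018, 0.012, 0.007, 0.004, 0.003, 0.002, 0.002, 0.002, 0.002]
state th 0.0032 om -0.1476 b 0.0005 rms 0.53 n 4
rows drx [2.5, -0.7, -1.59, -1.35, -0.57, 0.13, 0.57, 0.45, 0.25, 0.11, 0.04, 0.01, -0.0, -0.01]
th   [0.003, 0.045, 0.052, 0.032, 0.014, -0.003, -0.016, -0.029, -0.033, -0.033, -0.033, -0.032, -0.032, -0.031, -0.029]
om   [-0.15, 0.3, -0.06, -0.19, -0.13, -0.09, -0.05, -0.06, -0.0, 0.01, 0.01, 0.0, 0.01, 0.01, 0.02]
phi  [-0.0, -0.041, -0.033, -0.006, 0.018, 0.029, 0.028, 0.018, 0.01, 0.005, 0.003, 0.003, 0.002, 0.002, 0.003]
```

```bash
python3 -m crank '{"offset":[[0,0.2,0],[0,0.5,0],[0,0.6,0],[0,0.6,0],[0,0.4,0],[0,0.2,0]],"dr":[[2.5,0,0],[-0.5,0,0],[-1.5,0,0],[-1.4,0,0],[-0.55,0,0],[0.15,0,0]],"jaw":[10,10,10,10,10,10]}' >/dev/null; python3 bal.py '[2.5,-0.5,-1.5,-1.4,-0.55,0.15]' '[0.2,0.5,0.6,0.6,0.4,0.2]' 0.5 -0.05 '[-0.1,-0.1,0,0]' 2; python3 bal.py '[]' '[]' 0.6 -0.04 '[0.1,0.3,0.5,0.5,0.3,0.1]' 0
```

```text
t 28.400 th 0.0721 phi 0.0230 cmd 0.0225 area 1564  T [ 0.485 -0.139  0.065]
t 28.450 th 0.0689 phi 0.0231 cmd 0.0225 area 1555  T [ 0.485 -0.14   0.065]
state th 0.0635 om -0.0656 b 0.0003 rms 0.46 n 4
rows drx [2.19, -0.03, -0.59, -0.41, -0.16, -0.02, 0.03, 0.04, 0.03, 0.02, 0.01, 0.01, 0.0, -0.0]
th   [0.063, 0.085, 0.066, 0.039, 0.012, -0.007, -0.02, -0.029, -0.034, -0.038, -0.04, -0.042, -0.044, -0.045, -0.045]
om   [-0.07, 0.16, -0.21, -0.23, -0.2, -0.14, -0.09, -0.06, -0.04, -0.02, -0.02, -0.01, -0.01, -0.01, -0.0]
phi  [0.022, -0.013, -0.015, -0.006, 0.002, 0.005, 0.005, 0.005, 0.004, 0.004, 0.003, 0.003, 0.003, 0.003, 0.003]
state th 0.0635 om -0.0650 b 0.0003 rms 0.46 n 4
rows drx [2.5, 2.5, -1.03, -2.4, -1.49, -0.27, 0.36, 0.4, 0.28, 0.16, 0.08, 0.04, 0.01, -0.01]
th   [0.064, 0.116, 0.193, 0.2, 0.152, 0.088, 0.036, 0.002, -0.015, -0.023, -0.029, -0.033, -0.037, -0.041, -0.044]
om   [-0.06, 0.51, 0.49, -0.12, -0.46, -0.47, -0.35, -0.2, -0.09, -0.05, -0.03, -0.03, -0.03, -0.03, -0.03]
phi  [0.022, -0.018, -0.062, -0.048, -0.008, 0.019, 0.025, 0.02, 0.013, 0.008, 0.005, 0.004, 0.003, 0.003, 0.003]
```

```bash
python3 -m crank '{"offset":[[0,-0.1,0],[0,-0.1,0],[0,0,0],[0,0,0]],"dr":[[2.2,0,0],[0,0,0],[-0.5,0,0],[-0.4,0,0]],"jaw":[10,10,10,10]}' >/dev/null; python3 bal.py '[2.2,0,-0.5,-0.4]' '[-0.1,-0.1,0,0]' 0.6 -0.02 '[0.2,0.5,0.6,0.6,0.4,0.2]' 2; python3 bal.py '[]' '[]' 0.7 0.02 '[0.2,0.5,0.8,0.8,0.8,0.5,0.2]' 0
```

```text
t 29.000 th 0.0200 phi 0.0008 cmd -0.0002 area 1487  T [ 0.485 -0.131  0.065]
t 29.050 th 0.0129 phi 0.0009 cmd -0.0002 area 1483  T [ 0.485 -0.131  0.065]
state th 0.0054 om -0.1430 b -0.0001 rms 0.47 n 4
rows drx [2.47, -0.79, -1.54, -1.28, -0.53, 0.14, 0.57, 0.45, 0.25, 0.11, 0.04, 0.01, -0.0, -0.01]
th   [0.005, 0.047, 0.053, 0.036, 0.021, 0.007, -0.003, -0.015, -0.018, -0.018, -0.018, -0.018, -0.018, -0.019, -0.019]
om   [-0.14, 0.3, -0.06, -0.16, -0.1, -0.07, -0.04, -0.05, 0.0, 0.01, 0.0, -0.0, -0.0, -0.0, -0.0]
phi  [-0.0, -0.04, -0.031, -0.005, 0.018, 0.028, 0.027, 0.017, 0.009, 0.005, 0.003, 0.002, 0.002, 0.002, 0.002]
state th 0.0051 om -0.1479 b -0.0004 rms 0.45 n 4
rows drx [2.5, 0.26, -1.5, -1.66, -1.33, -0.42, 0.4, 0.76, 0.55, 0.29, 0.12, 0.04, 0.01, -0.01]
th   [0.005, 0.047, 0.069, 0.069, 0.051, 0.043, 0.034, 0.023, 0.013, 0.012, 0.014, 0.014, 0.014, 0.013, 0.012]
om   [-0.15, 0.32, 0.07, -0.08, -0.15, -0.02, -0.03, -0.03, -0.03, 0.02, 0.02, 0.01, -0.0, -0.01, -0.01]
phi  [-0.0, -0.041, -0.048, -0.024, 0.005, 0.028, 0.037, 0.031, 0.018, 0.008, 0.003, 0.0, -0.0, -0.001, -0.0]
```

```bash
python3 -m crank '{"offset":[[0,0.2,0],[0,0.5,0],[0,0.6,0],[0,0.6,0],[0,0.4,0],[0,0.2,0]],"dr":[[2.5,0,0],[-0.6,0,0],[-1.5,0,0],[-1.3,0,0],[-0.5,0,0],[0.15,0,0]],"jaw":[10,10,10,10,10,10]}' >/dev/null; python3 bal.py '[2.5,-0.6,-1.5,-1.3,-0.5,0.15]' '[0.2,0.5,0.6,0.6,0.4,0.2]' 0.5 -0.05 '[-0.1,-0.1,0,0]' 2; python3 bal.py '[]' '[]' 0.6 0 '[0,0.1,0.3,0.3,0.2,0.1]' 0
```

```text
t 29.850 th 0.0972 phi 0.0221 cmd 0.0216 area 1525  T [ 0.484 -0.208  0.064]
t 29.900 th 0.0956 phi 0.0223 cmd 0.0216 area 1528  T [ 0.484 -0.209  0.064]
state th 0.0930 om -0.0161 b 0.0003 rms 0.21 n 4
rows drx [2.5, 0.22, -0.81, -0.68, -0.31, -0.07, 0.04, 0.06, 0.05, 0.03, 0.02, 0.01, 0.0, -0.0]
th   [0.093, 0.126, 0.114, 0.08, 0.042, 0.012, -0.008, -0.021, -0.029, -0.034, -0.038, -0.041, -0.043, -0.044, -0.045]
om   [-0.02, 0.25, -0.18, -0.31, -0.3, -0.22, -0.14, -0.08, -0.05, -0.03, -0.02, -0.02, -0.01, -0.01, -0.01]
phi  [0.022, -0.019, -0.026, -0.013, -0.001, 0.005, 0.007, 0.006, 0.005, 0.004, 0.004, 0.003, 0.003, 0.003, 0.003]
state th 0.0934 om -0.0104 b 0.0006 rms 0.16 n 4
rows drx [2.5, 1.95, -1.21, -1.73, -0.99, -0.21, 0.26, 0.29, 0.2, 0.11, 0.05, 0.02, 0.0, -0.01]
th   [0.093, 0.14, 0.188, 0.176, 0.133, 0.087, 0.055, 0.032, 0.021, 0.016, 0.012, 0.01, 0.008, 0.007, 0.007]
om   [-0.01, 0.43, 0.26, -0.22, -0.38, -0.33, -0.21, -0.14, -0.06, -0.03, -0.02, -0.01, -0.01, -0.01, -0.0]
phi  [0.022, -0.019, -0.054, -0.036, -0.007, 0.011, 0.016, 0.012, 0.007, 0.003, 0.001, 0.0, -0.0, -0.0, 0.0]
```

```bash
python3 bal.py '[]' '[]' 1.3 0.36 '[]' 0;python3 bal.py '[]' '[]' 1.3 0.36 '[0.1,0.2,0.2,0.2,0.2,0.2,0.2,0.1]' 0
```

```text
state th 0.0934 om -0.0104 b 0.0006 rms 0.16 n 4
rows drx [1.24, 0.48, 0.16, 0.06, 0.04, 0.04, 0.03, 0.03, 0.02, 0.02, 0.01, 0.01, 0.01, -0.0]
th   [0.093, 0.122, 0.147, 0.166, 0.183, 0.198, 0.212, 0.224, 0.236, 0.247, 0.256, 0.264, 0.272, 0.278, 0.283]
om   [-0.01, 0.28, 0.19, 0.15, 0.13, 0.12, 0.11, 0.1, 0.09, 0.08, 0.07, 0.06, 0.05, 0.05, 0.04]
phi  [0.022, 0.001, -0.008, -0.011, -0.012, -0.013, -0.014, -0.014, -0.015, -0.015, -0.015, -0.016, -0.016, -0.016, -0.016]
state th 0.0934 om -0.0104 b 0.0006 rms 0.16 n 4
rows drx [2.47, 0.11, -0.39, -0.3, -0.17, -0.15, -0.16, 0.05, 0.25, 0.21, 0.12, 0.06, 0.02, -0.01]
th   [0.093, 0.151, 0.182, 0.191, 0.196, 0.204, 0.215, 0.231, 0.243, 0.252, 0.263, 0.275, 0.286, 0.297, 0.307]
om   [-0.01, 0.49, 0.17, 0.04, 0.04, 0.07, 0.1, 0.14, 0.11, 0.08, 0.1, 0.1, 0.09, 0.08, 0.08]
phi  [0.022, -0.018, -0.023, -0.017, -0.012, -0.009, -0.006, -0.003, -0.004, -0.008, -0.012, -0.014, -0.015, -0.015, -0.015]
```

Next I'll lay the arm over, with no travel and feedback in short calls.

```bash
python3 -m crank '{"offset":[[0,0,0],[0,0,0],[0,0,0],[0,0,0]],"dr":[[1.2,0,0],[0.5,0,0],[0.15,0,0],[0.05,0,0]],"jaw":[10,10,10,10]}' >/dev/null; python3 bal.py '[1.2,0.5,0.15,0.05]' '[0,0,0,0]' 1.0 0.36 '[]' 2
```

```text
t 30.450 th 0.1593 phi -0.0115 cmd -0.0116 area 1557  T [ 0.484 -0.206  0.064]
t 30.500 th 0.1604 phi -0.0114 cmd -0.0116 area 1555  T [ 0.484 -0.206  0.064]
state th 0.1636 om 0.0433 b -0.0007 rms 0.66 n 4
rows drx [-0.81, 0.34, 0.42, 0.24, 0.08, 0.01, -0.02, -0.02, -0.01, -0.01, -0.0, -0.0, -0.0, 0.0]
th   [0.164, 0.157, 0.176, 0.204, 0.229, 0.249, 0.265, 0.277, 0.287, 0.296, 0.304, 0.31, 0.316, 0.321, 0.325]
om   [0.04, -0.03, 0.2, 0.23, 0.19, 0.15, 0.11, 0.09, 0.08, 0.07, 0.06, 0.05, 0.04, 0.04, 0.03]
phi  [-0.012, 0.002, -0.003, -0.01, -0.015, -0.016, -0.016, -0.016, -0.016, -0.016, -0.015, -0.015, -0.015, -0.015, -0.015]
```

```bash
python3 -m crank '{"offset":[[0,0,0],[0,0,0],[0,0,0],[0,0,0],[0,0,0]],"dr":[[-0.75,0,0],[0.3,0,0],[0.4,0,0],[0.2,0,0],[0.05,0,0]],"jaw":[10,10,10,10,10]}' >/dev/null; python3 bal.py '[-0.75,0.3,0.4,0.2,0.05]' '[0,0,0,0,0]' 1.0 0.37 '[]' 2
```

```text
t 31.175 th 0.1847 phi -0.0149 cmd -0.0151 area 1567  T [ 0.484 -0.206  0.064]
t 31.225 th 0.1828 phi -0.0149 cmd -0.0151 area 1564  T [ 0.484 -0.206  0.064]
state th 0.1827 om -0.0237 b -0.0013 rms 0.34 n 4
rows drx [-1.44, 0.45, 0.63, 0.36, 0.12, 0.0, -0.04, -0.04, -0.03, -0.02, -0.01, -0.0, -0.0, 0.0]
th   [0.183, 0.157, 0.174, 0.207, 0.237, 0.261, 0.278, 0.291, 0.301, 0.309, 0.317, 0.324, 0.331, 0.337, 0.342]
om   [-0.02, -0.16, 0.21, 0.28, 0.23, 0.17, 0.12, 0.09, 0.08, 0.06, 0.06, 0.05, 0.05, 0.05, 0.04]
phi  [-0.015, 0.008, 0.003, -0.008, -0.015, -0.017, -0.017, -0.017, -0.016, -0.015, -0.015, -0.015, -0.015, -0.015, -0.015]
```

```bash
python3 -m crank '{"offset":[[0,0,0],[0,0,0],[0,0,0],[0,0,0],[0,0,0]],"dr":[[-1.4,0,0],[0.4,0,0],[0.55,0,0],[0.25,0,0],[0,0,0]],"jaw":[10,10,10,10,10]}' >/dev/null; python3 bal.py '[-1.4,0.4,0.55,0.25,0]' '[0,0,0,0,0]' 1.0 0.38 '[]' 2
```

```text
t 31.900 th 0.2112 phi -0.0114 cmd -0.0116 area 1584  T [ 0.484 -0.206  0.064]
t 31.950 th 0.2125 phi -0.0114 cmd -0.0116 area 1583  T [ 0.484 -0.206  0.064]
state th 0.2181 om 0.0821 b -0.0017 rms 0.57 n 4
rows drx [-0.31, 0.18, 0.2, 0.11, 0.04, 0.0, -0.01, -0.01, -0.01, -0.01, -0.0, -0.0, -0.0, 0.0]
th   [0.218, 0.224, 0.24, 0.259, 0.277, 0.291, 0.302, 0.311, 0.319, 0.325, 0.331, 0.335, 0.339, 0.342, 0.344]
om   [0.08, 0.06, 0.15, 0.15, 0.13, 0.1, 0.08, 0.07, 0.06, 0.05, 0.04, 0.03, 0.03, 0.02, 0.01]
phi  [-0.012, -0.007, -0.009, -0.013, -0.015, -0.015, -0.015, -0.015, -0.015, -0.015, -0.015, -0.015, -0.015, -0.015, -0.015]
```

```bash
python3 -m crank '{"offset":[[0,0,0],[0,0,0],[0,0,0],[0,0,0],[0,0,0]],"dr":[[-0.7,0,0],[0.2,0,0],[0.3,0,0],[0.1,0,0],[0,0,0]],"jaw":[10,10,10,10,10]}' >/dev/null; python3 bal.py '[-0.7,0.2,0.3,0.1,0]' '[0,0,0,0,0]' 1.0 0.39 '[]' 2
```

```text
t 32.625 th 0.2876 phi -0.0096 cmd -0.0098 area 1637  T [ 0.484 -0.206  0.064]
t 32.675 th 0.2943 phi -0.0096 cmd -0.0098 area 1644  T [ 0.484 -0.206  0.064]
state th 0.3048 om 0.1899 b -0.0021 rms 0.43 n 4
rows drx [0.98, -0.21, -0.35, -0.2, -0.06, 0.01, 0.03, 0.02, 0.01, 0.01, 0.0, -0.0, -0.0, -0.0]
th   [0.305, 0.343, 0.354, 0.353, 0.35, 0.35, 0.352, 0.355, 0.358, 0.36, 0.363, 0.364, 0.365, 0.366, 0.367]
om   [0.19, 0.28, 0.03, -0.03, -0.02, 0.0, 0.02, 0.02, 0.02, 0.02, 0.02, 0.01, 0.01, 0.01, 0.0]
phi  [-0.01, -0.026, -0.024, -0.018, -0.014, -0.013, -0.013, -0.013, -0.014, -0.014, -0.014, -0.014, -0.014, -0.014, -0.014]
```

```bash
python3 -m crank '{"offset":[[0,0,0],[0,0,0],[0,0,0],[0,0,0],[0,0,0],[0,0,0],[0,0,0],[0,0,0]],"dr":[[0.2,0,0],[0,0,0],[0,0,0],[0,0,0],[-0.2,0,0],[-0.2,0,0],[-0.2,0,0],[-0.1,0,0]],"jaw":[10,10,10,10,10,10,10,10]}' ; python3 bal.py '[0.2,0,0,0,-0.2,-0.2,-0.2,-0.1]' '[0,0,0,0,0,0,0,0]' 1.0 0.39 '[]' 2|head -3
python3 - <<'E'
from m import *
s=arm.read_state();c=viewer.snapshot('side');T,R=baseT(s);print(T,s['position'],s['ee_rot'])
im=c['color'][:,:,::-1].copy()
for k in ((a,b,.012) for a in(-.11,.11) for b in(-.05,.05)): cv2.circle(im,tuple(int(v) for v in proj(c,T+R@np.array(k)).round()),1,(0,0,255),-1)
cv2.imwrite('pics/s5.png',cv2.resize(im[110:310,250:550],None,fx=2.6,fy=2.6,interpolation=cv2.INTER_NEAREST))
E
```

```text
clock: 33.72
position: [0.4416, -0.2056, 0.0997]
ee_rot: [-0.0, 1.0, -0.008, 0.0]
ft_force: [0.2, 0.5, -7.9]
width: 0.0233
grip_force: 60.4
t 33.725 th 0.3382 phi -0.0007 cmd -0.0011 area 1645  T [ 0.484 -0.206  0.064]
t 33.775 th 0.3433 phi -0.0007 cmd -0.0011 area 1657  T [ 0.484 -0.206  0.064]
state th 0.3500 om 0.0000 b -0.0021 rms 3.39 n 4
[ 0.48359768 -0.2062488   0.06417518] [ 0.44160512 -0.2055976   0.099678  ] [-3.93089077e-04  9.99967237e-01 -8.08510659e-03 -3.05999245e-05]
```

View pics/s5.png

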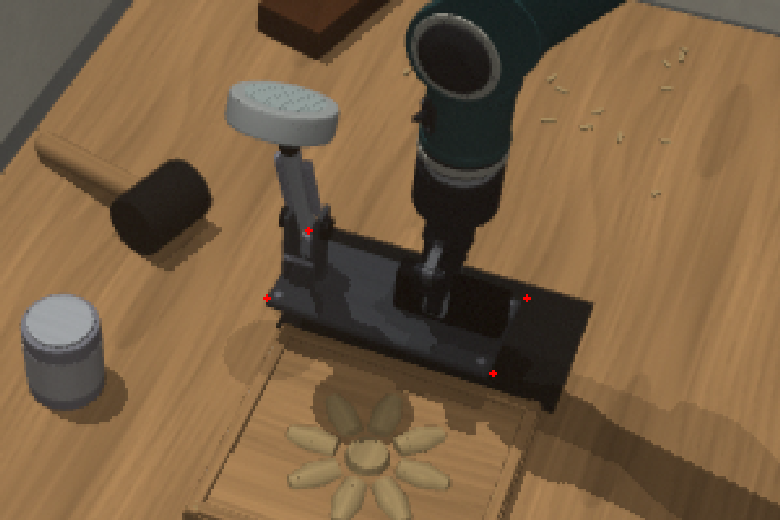

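```bash
python3 -m crank '{"offset":[[0,0,0],[0,0,0],[0,0.05,0],[-0.07,0.1,0],[-0.07,0.15,0],[-0.07,0.2,0],[-0.07,0.2,0],[-0.07,0.2,0],[-0.07,0.2,0],[-0.07,0.22,0],[-0.07,0.22,0],[-0.07,0.2,0],[-0.07,0.15,0],[-0.07,0.1,0],[-0.07,0.05,0],[0,0,0],[0,0,0],[0,0,0],[0,0,0],[0,0,0]],"dr":[[-0.3,0,0],[-0.3,0,0],[-0.3,0,0],[-0.3,0,-0.12],[0,0,-0.12],[0,0,-0.12],[0,0,-0.12],[0,0,-0.12],[0,0,-0.12],[0,0,-0.12],[0,0,-0.12],[0,0,-0.12],[0,0,-0.12],[0,0,-0.12],[0,0,-0.12],[0,0,0],[0.3,0,0],[0.3,0,0],[0.3,0,0],[0.25,0,0]],"jaw":[10,10,10,10,10,10,10,10,10,10,10,10,10,10,10,10,10,10,10,10]}' | head -3; cat > chk.py <<'E'
from m import *
s=arm.read_state();c=viewer.snapshot('top');T,R=baseT(s);th=theta(c,T,R)
b=arm.read_state();print('T',T.round(4),'phi',phi(R).round(4),'yaw',np.degrees(np.arctan2(R[1,0],R[0,0])).round(2),'th',th[0],s['ft_force'].round(1),s['clock'],s['position'])
q=np.array([.458,-.267]);print('d mat',T[:2]-q)
E
python3 chk.py
```

```text
clock: 36.38
position: [0.4161, -0.2668, 0.1009]
ee_rot: [-0.0, 1.0, 0.004, -0.0]
T [ 0.458  -0.2665  0.0654] phi -0.0003 yaw 0.49 th 0.3449798093470635 [ 0.2  0.8 -9. ] 36.375 [ 0.41605247 -0.26682681  0.10088804]
d mat [3.36130274e-05 5.42349866e-04]
```

```bash
python3 -m crank '{"offset":[[0,0,0.05],[0,0,0.1],[0,0,0.15],[0,0,0.2],[0,0,0.2],[0,0,0.2],[0,0,0.2],[0,0,0.2],[0,0,0.15],[0,0,0.15],[0,0,0.1],[0,0,0.05],[0,0,0],[0,0,0]],"dr":[[0,0,0],[0,0,0],[0,0,0],[0,0,0],[0,0,0],[0,0,0],[0,0,0],[0,0,0],[0,0,0],[0,0,0],[0,0,0],[0,0,0],[0,0,0],[0,0,0]],"jaw":[10,10,10,10,10,10,10,10,10,10,10,10,10,10]}' >/dev/null; python3 chk.py
python3 -m crank '{"offset":[[0,0,0.03],[0,0,0.03],[0,0,0.03],[0,0,0]],"dr":[[0,0,0],[0,0,0],[0,0,0],[0,0,0]],"jaw":[10,10,10,10]}'
```

```text
T [ 0.4581 -0.2665  0.013 ] phi 0.0002 yaw 0.5 th 0.3446435181941092 [ 1.2 -0.1 -8.3] 38.175 [ 0.41612966 -0.26681866  0.04854197]
d mat [0.00011907 0.00054115]
clock: 38.72
position: [0.4159, -0.2667, 0.0456]
ee_rot: [-0.0, 1.0, 0.004, -0.0]
ft_force: [0.0, 0.8, -7.9]
width: 0.0229
grip_force: 60.4
```

```bash
python3 -m crank '{"offset":[[0,0,0.03],[0,0,0.03],[0,0,0.03],[0,0,0]],"dr":[[0,0,0],[0,0,0],[0,0,0],[0,0,0]],"jaw":[10,10,10,10]}'|sed -n 2,4p
python3 -m crank '{"offset":[[0,0,0.03],[0,0,0.03],[0,0,0]],"dr":[[0,0,0],[0,0,0],[0,0,0]],"jaw":[10,10,10]}'|sed -n 2,4p
```

```text
position: [0.416, -0.2667, 0.0429]
ee_rot: [-0.0, 1.0, 0.004, -0.0]
ft_force: [0.4, -0.1, -8.3]
position: [0.4159, -0.2667, 0.0411]
ee_rot: [-0.0, 1.0, 0.004, -0.0]
ft_force: [0.7, 0.1, -8.4]
```

```bash
python3 -m crank '{"offset":[[0,0,0.03],[0,0,0]],"dr":[[0,0,0],[0,0,0]],"jaw":[10,10]}'|sed -n 2,4p
python3 -m crank '{"offset":[[0,0,0.03],[0,0,0]],"dr":[[0,0,0],[0,0,0]],"jaw":[10,10]}'|sed -n 2,4p;python3 -m crank '{"offset":[[0,0,0.02],[0,0,0]],"dr":[[0,0,0],[0,0,0]],"jaw":[10,10]}'|sed -n 2,4p;python3 chk.py
```

```text
position: [0.4161, -0.2668, 0.0403]
ee_rot: [0.0, 1.0, 0.004, -0.0]
ft_force: [-0.6, 0.4, -8.0]
position: [0.4161, -0.2669, 0.0396]
ee_rot: [0.0, 1.0, 0.004, -0.0]
ft_force: [-2.0, 0.1, -4.2]
position: [0.4161, -0.2669, 0.0396]
ee_rot: [0.0, 1.0, 0.004, -0.0]
ft_force: [-3.7, 1.9, 5.7]
T [ 0.4581 -0.2666  0.0041] phi 0.0006 yaw 0.49 th 0.3430408191920931 [-3.7  1.9  5.7] 40.35 [ 0.41612136 -0.26690555  0.03959543]
d mat [0.00010768 0.0004335 ]
```

```bash
python3 -m crank '{"offset":[[0,0,0],[0,0,0],[0,0,0],[0,0,0],[0,0,0],[0,0,0],[0,0,0]],"dr":[[0,0,0],[0,0,0],[0,0,0],[0,0,0],[0,0,0],[0,0,0],[0,0,0]],"jaw":[25,30,38,46,54,54,54]}'|tail -4; python3 chk.py
python3 -m crank '{"offset":[[0,0,-0.1],[0,0,-0.3],[0,0,-0.5],[0,0,-0.5],[0,0,-0.8],[0,0,-0.8],[0,0,-0.8],[0,0,-0.8],[0,0,-0.8],[0,0,-0.8],[0,0,0],[0,0,0]],"dr":[[0,0,0],[0,0,0],[0,0,0],[0,0,0],[0,0,0],[0,0,0],[0,0,0],[0,0,0],[0,0,0],[0,0,0],[0,0,0],[0,0,0]],"jaw":[54,54,54,54,54,54,54,54,54,54,54,54]}'|head -3
python3 - <<'E'
from m import *
c=viewer.snapshot('top');T=np.array([.4581,-.2666,.0041]);R=Ro.from_euler('z',.5,degrees=True).as_matrix();print(theta(c,T,R))
c2=viewer.snapshot('side')
for k in('lacquer_tin','mallet','gouge','lamp'):
  for n,cc in(('top',c),('side',c2)):
    r=finder.place_of(n,k)
    if r:print(k,n,atz(cc,np.array(r[0]['xy'])*[640,480],0).round(3))
a=c['color'][200:360,290:470,::-1].copy();b=c2['color'][110:310,250:500,::-1]
cv2.imwrite('pics/end.png',np.hstack([cv2.resize(a,(450,400)),cv2.resize(b,(350,280)).__class__(0) if 0 else cv2.copyMakeBorder(cv2.resize(b,(350,280)),0,120,0,0,0)]))
E
```

```text
ee_rot: [0.0, 1.0, 0.004, -0.0]
ft_force: [0.1, 0.3, -0.1]
width: 0.054
grip_force: 0.0
T [ 0.458  -0.2664  0.0033] phi 0.0 yaw 0.5 th 0.3421504902179394 [ 0.1  0.3 -0.1] 41.275 [ 0.41600623 -0.26676979  0.03878215]
d mat [-1.32898007e-05  5.92819430e-04]
clock: 42.82
position: [0.4156, -0.2666, 0.2247]
ee_rot: [0.0, 1.0, 0.004, -0.0]
(0.3442705413708852, 1476.0, array([414.8699187 , 261.69376694]))
lacquer_tin top [ 0.753 -0.043  0.   ]
lacquer_tin side [ 0.754 -0.042  0.   ]
mallet top [ 0.753 -0.267  0.   ]
mallet side [ 0.746 -0.267  0.   ]
gouge top [0.744 0.266 0.   ]
gouge side [0.744 0.268 0.   ]
lamp top [ 0.457 -0.266  0.   ]
lamp side [ 0.462 -0.267  0.   ]
```

View pics/end.png

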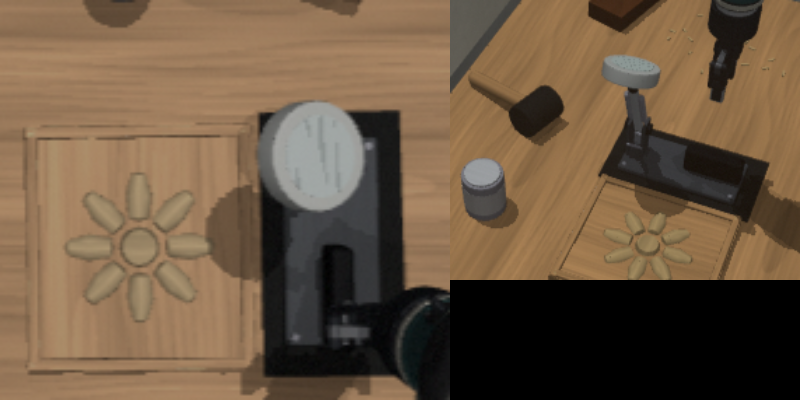

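The picture shows the base centred and square on the mat, with the lens at about (317, 155) leaning towards the panel. The gripper is clear and the bystanders haven't moved.

```bash
python3 -c "
from bench import arm
print(arm.sign_off())"
```

```text
the job is handed in; nothing more can be done
None
```

The job is handed in: the magnifier stands flat, centred within about 1 mm and square on the mat, released, with its arm on the +0.35 stop over the panel; by my camera estimates it was carried upright for over 4 s, after two early tries in which the arm fell back onto its back stop at an estimated 0.5–0.75 rad/s (limit 0.8); no verdict was returned.

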